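Let the bell jar down on its ratchet hoist

TASK

The glass bell jar hangs on its hand-wound hoist, held up by the pawl. Throw the release lever, take the load on the crank so that the pawl lifts out, and let the crank turn back slowly until the jar rests gently on its rubber gasket with its own weight, neither dropped nor forced down. Then put the lever back so that the pawl lies on the ratchet wheel again and let go; do not touch the jar or its carrier, and leave the things around where they stand.

Things in the scene. Friction and masses are not known exactly. Their poses are not given: they have to be found in the camera images.
- hoist: bell-jar stand, fixed to the bench: white foot 200 x 370 x 14 mm, aluminium column 50 mm square, 0.47 m tall, grey gearbox with a steel plate on its side. Origin on the bench under the crank axis, in the plate's plane. -y points out of the plate along the crank shaft, +y to column (50 to 100 mm) and jar (axis 215 mm), z up; turned up to 0.3 rad from the world axes
- crank_axis (a point): point on the crank's level axis, 165 mm above the bench, 128 mm out from the plate (hoist -y), level with the place to hold the handle; fixed. The wheel, pawl and lever sit within 41 mm of the plate, the crank arm 44 to 52 mm out
- crank_grip (a point): place to hold the yellow crank handle, on its centre line, 70 mm from the crank axis. The handle is a round sleeve 26 mm thick, 54 to 160 mm out from the plate, parallel to hoist y; it spins freely on its spindle, so a gripper can keep its attitude all the way round. The hanging load pulls it back along its circle with about 4 to 7 N
- crank (a joint): crank angle, rad, about hoist +y: growing raises the jar, 14 mm per rad (handle at the top of its circle moves towards hoist +x); the jar's weight drives it towards smaller values. About 4.6 at the start, -0.3 to -0.9 with the jar down; at 0 the jar's rim is 60 mm above the bench and the handle stands 2.14 rad from straight up towards hoist +x
- jar_rim (a point): centre of the glass jar's lower rim (174 mm across, 190 mm high). Below it a black rubber ring, the gasket, lies on the steel base plate, its top 48 to 56 mm above the bench (it varies), so the landing must be felt: the pull at the crank handle fades to nothing over some 2 mm of handle travel; pushing on presses the glass with five times the push
- jar_carriage: the glass bell jar with the arm, collar and rack that carry it on the column, one sliding part of 2.6 to 3.7 kg. Its origin is a mere reference: 8 mm above the hoist's origin when the jar rim is 60 mm above the bench, rising with the jar, which hangs with its rim about 124 mm above the bench at the start
- lever (a joint): red release lever, rad: 0 = hold (knob up), 0.75 = released, at its end stop (knob down); turns about the pin, axis along hoist y; stiff, about 3 N at the knob, and stays where it is left
- lever_knob (a point): centre of the lever's red ball knob, 22 mm in diameter, on the robot's side (hoist -x) of the wheel, 30 mm out from the plate, 85 mm from the pin. It swings from 0.30 rad above level at joint 0 to 0.45 rad below level at 0.75: about 62 mm down
- lever_pin (a point): pin of lever and pawl, in the plane of the knob's travel: 45 mm towards hoist -x of the crank axis and 48 mm above it; fixed
- pawl_nose (a point): round nose (3 mm radius) of the brass pawl over the wheel. A spring joins pawl and lever: at lever 0 it presses the nose into the teeth; with the lever released it lifts the nose, but only once the crank is wound up a little (0.05 to 0.15 rad), as the loaded tooth traps it. From then on only the crank handle holds the jar
- wheel_centre (a point): centre of the 14-tooth ratchet wheel (tooth tips at 32 mm, roots at 24 mm) on the crank shaft, in the pawl's plane. The nose centre is 28 to 36 mm from it when the pawl lies on the wheel, over 50 mm when lifted
- bottle: amber solvent bottle with blue cap, 68 mm in diameter, 160 mm tall, origin under its centre; bystander
- vial_tray: white tray of small amber vials, 110 x 75 x 46 mm, origin under its centre; bystander
- gauge_box: white gauge box, 100 x 75 x 45 mm, origin under its centre; bystander

How it is judged (in metres and radians):
On the way, in this order (a step that is already met when the one before it is completed fails the run):
1. the pawl has lifted clear of the wheel while the jar is still up, its load on the crank (distance between pawl_nose and wheel_centre above 0.042 m and z of jar_rim in the frame of hoist above 0.1 m), for 0.1 s.
2. the jar has come down and rests on its gasket with its weight (contact force between jar_carriage and anything else above 12 N and z of jar_rim in the frame of hoist below 0.06 m), for 0.3 s.
At the end, for the whole second after the job is handed in: The jar rests on its gasket with its own weight (at least 12 N) and is still; the release lever is back at hold (within 0.15 rad) with the pawl lying on the ratchet wheel (nose within 37.5 mm of its centre); the robot touches nothing (all of step 2 and linear speed of jar_carriage below 0.005 m/s and value of joint lever below 0.15 rad and distance between pawl_nose and wheel_centre below 0.0375 m).
It fails at once if the jar drops, or moves faster than 50 mm/s (linear speed of jar_carriage above 0.05 m/s).
It fails at once if the jar is pressed down on its gasket, or hit, with more than 80 N (contact force between jar_carriage and anything else above 80 N).
It fails at once if the robot touches the jar or its carrier (contact force between jar_carriage and the fingers above 1 N or contact force between jar_carriage and the arm above 1 N).
It fails at once if a thing standing around is moved by more than 20 mm (distance of any of bottle, vial_tray, gauge_box from where it was at the start of the episode above 0.02 m).
It also fails if it takes over 72 s, if anything falls off the work surface, if the arm or the gripper's body presses on something with over 40 N, if the wrist force passes 120 N, or if a joint passes its speed limit or range.

ROBOT

A 7-joint arm with a two-finger parallel gripper is mounted at the origin on the work surface. World frame = base frame: x ahead of the robot, y to its left, z up, the work surface at z = 0. Lengths are in m, angles in degrees, forces in N, time in s.
With the tool pointing down it reaches from about 0.35 to 0.9 m from the base axis. Payload 8.1 kg.
Tool frame: the origin (TCP) lies between the finger pads; the fingertips stand 8 mm ahead of it and the grasp point (between the pads) lies 11 mm behind it (manip.finger_overhang is the distance from the TCP to the fingertips, in m); z points along the fingers, y is the direction in which the jaws open and shut (so a half turn about z gives the same grasp; the last joint's range is limited). The gripper opens to 85 mm and grips with 20 to 120 N. Pads are 22 mm wide; open, the fingers measure 114 mm over their backs; the gripper's body (76 mm by 85 mm) begins 54 mm behind the grasp point. The pads swing forward as they close: fully open they stand 13 mm farther back than shut.
Start: joints at [-75.092, 24.895, 1.432, 90.138, -0.665, 64.973, -4.303], TCP at [0.222, 0.584, 0.239] pointing down, gripper open.
Joint ranges: [-149.89, 149.89], [-25.12, 119.58], [-72.63, 75.52], [4.76, 147.25], [-75.54, 255.54], [6.69, 114.76], [-157.13, 157.13]. Speed limits (degrees/s): [127.2, 127.2, 172.46, 172.46, 180, 180, 180].

INTERFACE

Orientations are given as a 3x3 rotation matrix whose columns are the frame's x, y, z axes.
In Python, from plant import telemetry, cams, ticket, manip gives the robot as it stands.
- The arm moves only by the tool servo_tool, never from a script. Its argument "series" is a list of rows, each a list of 7 numbers: the finger opening in m, from 0 to 0.0854, then the shift along the tool's x, y, z in m, then the turn, a rotation vector about the tool's x, y, z in rad. A call has 1 to 5 rows; each row is the pose to reach, as a shift and turn from the pose commanded when the call began, along the tool's axes at that moment; what a row does not reach only later rows make up. A row lasts 1/8 s, in which the tool goes at most 62.5 mm and 10.7 degrees, less where a joint would pass 70% of its speed; a pose out of reach is approached as far as the arm can. A call with a gripper value outside its range is refused whole. The fingers move at their own pace and stop on an object; "grip_force" is the grip in N (left out, the last holds). Time passes only in rows, so rows that repeat a pose let the fingers close. It gives the time, the measured TCP pose, the force and the opening at its end, in the units of the state.
- telemetry.get_obs(): the state, without advancing time (a new reading comes with each control period).
- cams.grab_frame(name): name is "scene" or "side" or "wrist"; returns the picture (480x640x3 uint8, red, green, blue); there is no depth.
- cams.camera_info(name): a dict with "fov_y" (degrees; the focal length in pixels is half the picture's height over the tangent of half this angle, whatever the lens; pixels are square), "cx", "cy" (the principal point, pixels), "xyz" and "orientation" of the camera in the world. Camera axes: x right, y up, looking along -z (the intrinsics and any distortion apply to the point x, -y, -z); pixel columns grow to the right and rows downward; lengths in m; the calibration is good to about 2 mm. The wrist camera is an equidistant fisheye: a pixel r from the principal point sees the ray r / f radians off the axis. A picture is of the moment at which its call begins: read the wrist's pose just before it. camera_info takes no time and is no camera call; for the wrist camera it gives the pose at the moment of the call.
- ticket.sign_off(): hands the job in, once; it reports no verdict.
The state is a dict: "clock": time; "qpos": joint angles; "qvel": joint speeds; "tau": joint torques, N m; "ee_pos": TCP position; "ee_rot": TCP orientation; "ft_force": force on the tool from outside, world axes, zero at the start; "torque": the same for the moment, N m; "gripper_width": finger opening in m.
Only numpy, scipy, OpenCV 4.12 (cv2) and the standard library are available. Lean on these libraries where they do the work, as an engineer would, in place of code of your own. Each camera call takes 0.05 s, during which the arm holds its last target.

## Working session

There is one attempt and no reset: what is moved stays moved. The work goes in short steps, Python scripts to look and compute and a tool call to move; the robot and the scene stay as the last step left them, time stands still between calls to the robot, and variables do not carry over. Pictures are saved under pics/ and viewed, and the job is handed in when it is done.

Besides the shell and the picture viewer there is one more tool, called after "Emit:" as name([rows], argument=value, ...), one row to a line, values as JSON. servo_tool: Moves the arm, as the interface text tells. Its arguments: {"type":"object","properties":{"series":{"type":"array","items":{"type":"array","items":{"type":"number"}}},"grip_force":{"type":"number"}},"required":["series"]}

```bash
ls; mkdir -p pics; python3 - <<'E'
from plant import telemetry,cams,ticket,manip
import cv2
print(telemetry.get_obs()); print(manip.finger_overhang)
for n in("scene","side","wrist"):
    print(n,cams.camera_info(n)); cv2.imwrite(f"pics/{n}0.png",cams.grab_frame(n)[:,:,::-1])
E
```

```text
pics
{'clock': 0.0, 'qpos': array([-75.09400162,  24.93624731,   1.43053756,  90.19020119,
        -0.66455389,  64.97303237,  -4.30313902]), 'qvel': array([ 0.04742255, -0.0531386 ,  0.01015112, -0.06168737,  0.06047273,
       -0.0291489 , -0.0414673 ]), 'tau': array([-1.06313724e-03, -6.70475936e+01,  1.02447566e+00, -3.16211164e+01,
        1.55898405e-02,  1.26133140e-02,  1.01768347e-05]), 'ee_pos': array([0.22165656, 0.58383788, 0.23852069]), 'ee_rot': array([[-9.34897149e-01,  3.54918493e-01, -4.28601204e-04],
       [ 3.54918723e-01,  9.34895904e-01, -1.53250850e-03],
       [-1.43218097e-04, -1.58485642e-03, -9.99998734e-01]]), 'ft_force': array([-0.27010541, -0.00969965, -0.26847301]), 'torque': array([ 0.01268533, -0.02349525, -0.07407611]), 'gripper_width': 0.08520473601759551}
0.008
scene {'fov_y': 45.982087993334765, 'cx': 318.49036032207874, 'cy': 241.74080532261766, 'xyz': array([ 1.13083878, -0.71521159,  0.83205767]), 'orientation': array([[ 0.79203229, -0.36454423,  0.48968598],
       [ 0.61046788,  0.47783295, -0.63166814],
       [-0.00371712,  0.79923913,  0.60100167]])}
side {'fov_y': 50.39275647644142, 'cx': 318.9359880015391, 'cy': 236.3401850854574, 'xyz': array([1.1337288 , 0.10524005, 1.17643456]), 'orientation': array([[-0.17453929, -0.85594409,  0.48671938],
       [ 0.98460618, -0.14704353,  0.09449268],
       [-0.00931152,  0.49571959,  0.86843271]])}
wrist {'fov_y': 65.70646984690485, 'cx': 316.9694534301637, 'cy': 237.40324310315498, 'xyz': array([0.15785479, 0.60800743, 0.37282974]), 'orientation': array([[ 0.35557638, -0.90105801, -0.24831411],
       [ 0.93464575,  0.3423253 ,  0.09618057],
       [-0.00166007, -0.26628527,  0.96389284]])}
```

View pics/scene0.png

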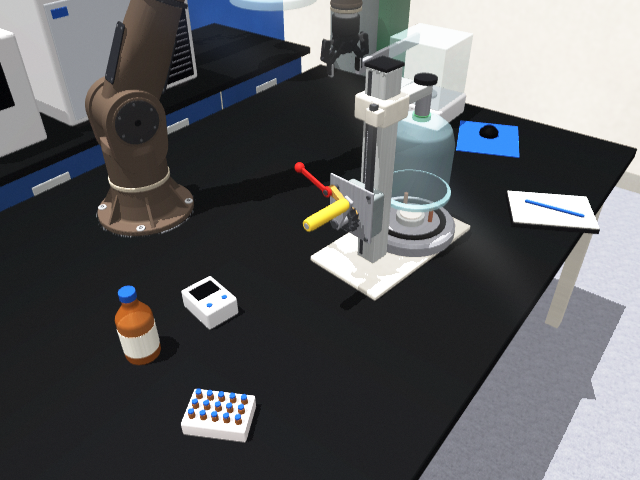

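View pics/side0.png

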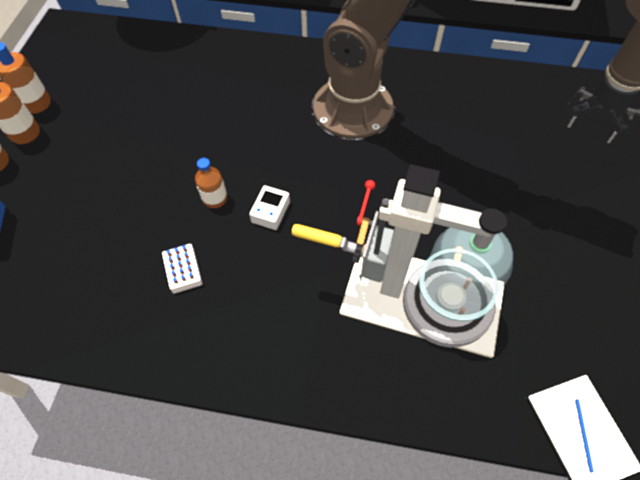

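View pics/wrist0.png

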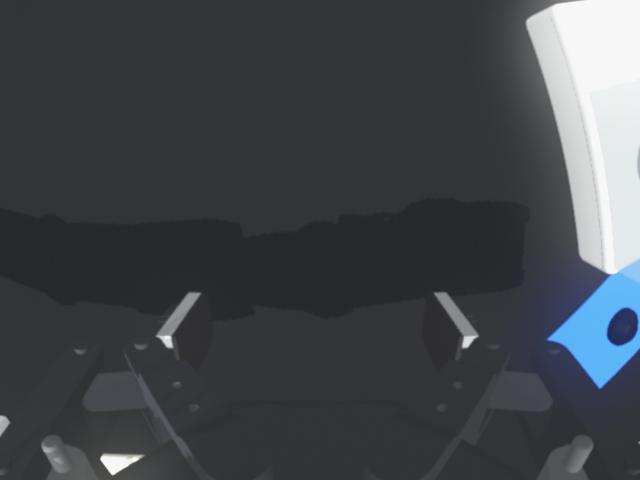

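```bash
python3 - <<'E'
import cv2
a=cv2.imread("pics/scene0.png")[140:300,280:480]; cv2.imwrite("pics/z1.png",cv2.resize(a,None,fx=4,fy=3.75,interpolation=2)) 
a=cv2.imread("pics/side0.png")[160:360,280:520]; cv2.imwrite("pics/z2.png",cv2.resize(a,None,fx=3,fy=3,interpolation=2))
E
```

```text
(no output)
```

View pics/z1.png

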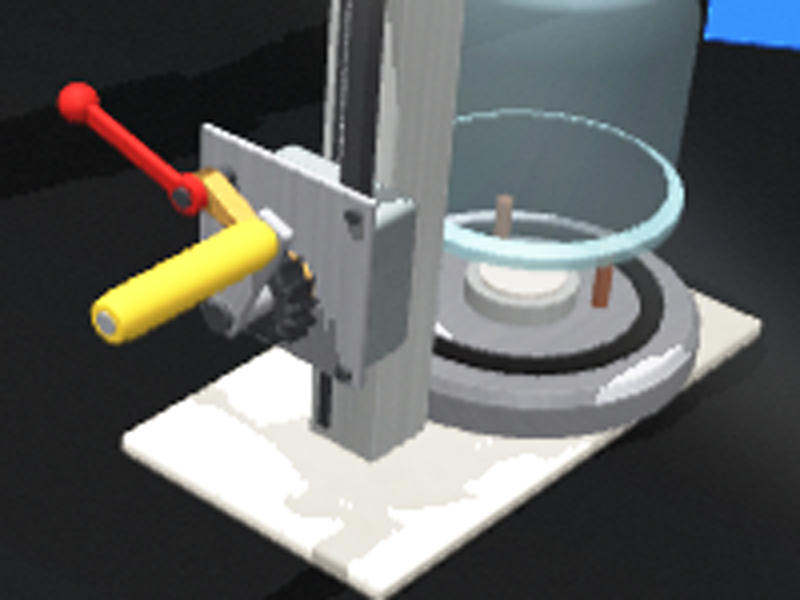

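View pics/z2.png

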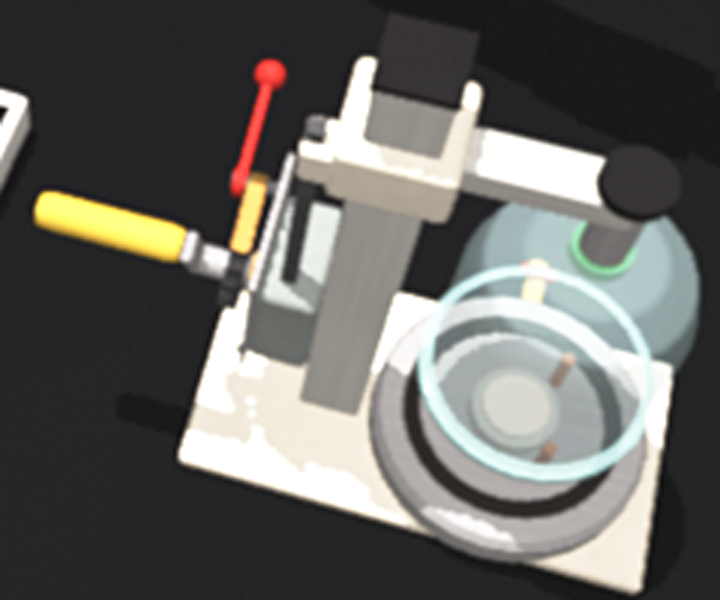

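```bash
cat > h.py <<'E'
import numpy as np, cv2
from plant import telemetry,cams,ticket,manip
def proj(P,c):
    f=240/np.tan(np.radians(c['fov_y'])/2)
    q=(np.atleast_2d(P)-c['xyz'])@c['orientation']
    return np.c_[c['cx']-f*q[:,0]/q[:,2], c['cy']+f*q[:,1]/q[:,2]]
def H(p,x,y,yaw):
    p=np.atleast_2d(p); C,S=np.cos(yaw),np.sin(yaw)
    return np.c_[x+C*p[:,0]-S*p[:,1], y+S*p[:,0]+C*p[:,1], p[:,2]]
E
python3 - <<'E'
from h import *
from scipy.optimize import least_squares
cs,cd=cams.camera_info("scene"),cams.camera_info("side")
K=[-.1262,-.03,.2381]
def pts(p):
    x,y,w,th,f0,f1=p
    a=2.14+th; h=[.07*np.sin(a),-.16,.165+.07*np.cos(a)]
    s=[K,h,[-.1,f0,.014],[.1,f0,.014],[.1,f1,.014]]
    d=[K,h,[.1,f0,.014],[.1,f1,.014],[-.1,f1,.014]]
    return proj(H(s,x,y,w),cs),proj(H(d,x,y,w),cd)
ms=np.array([[299.25,167.5],[306.5,225.6],[311.2,257.3],[376,301],[470,226]])
md=np.array([[370,184.3],[293,230.7],[340,313.3],[494,356.7],[504,281.7]])
def r(p):
    a,b=pts(p); return np.r_[(a-ms).ravel(),(b-md).ravel()]
s=least_squares(r,[.6,.0,-.1,4.6,-.05,.32],loss='soft_l1')
print(s.x,s.cost); print(r(s.x).reshape(-1,2).round(1))
x,y,w,th=s.x[:4]; a=2.14+th
for n,q in dict(knob=K,axis=[0,-.128,.165],grip=[.07*np.sin(a),-.128,.165+.07*np.cos(a)],pin=[-.045,-.03,.213],jar=[0,.215,.124],rim_s=[0,.215,.124]).items(): 
    W=H(q,x,y,w); print(n,W.round(4),proj(W,cs),proj(W,cd))
E
```

```text
[ 0.58672517  0.10569179 -0.12517777  4.54714476 -0.02946466  0.34014268] 8.794558956109618
[[ 1.1  0.4]
 [ 0.7  0.5]
 [-0.7 -1.1]
 [ 0.5 -3.8]
 [ 2.2 -0.4]
 [-0.6  0.6]
 [-0.1 -1.9]
 [-0.8 -1. ]
 [-0.7 -0.1]
 [ 0.2 -0.8]]
knob [[0.4578 0.0917 0.2381]] [[300.37841677 167.87619494]] [[369.43649987 184.92315167]]
axis [[ 0.5707 -0.0213  0.165 ]] [[309.58680697 240.41428488]] [[311.52410969 236.73305781]]
grip [[ 0.598  -0.0247  0.2294]] [[319.42947355 219.0661755 ]] [[306.98543233 232.54544918]]
pin [[0.5383 0.0815 0.213 ]] [[327.91102037 192.26744409]] [[359.41216765 220.28840063]]
jar [[0.6136 0.319  0.124 ]] [[413.73111953 192.12567894]] [[457.28507156 284.3371729 ]]
rim_s [[0.6136 0.319  0.124 ]] [[413.73111953 192.12567894]] [[457.28507156 284.3371729 ]]
```

```bash
cat >> h.py <<'E'
from scipy.spatial.transform import Rotation as Ro
HX,HY,HW=.5867,.1057,-.1252
ex=np.array([np.cos(HW),np.sin(HW),0]); ey=np.array([-np.sin(HW),np.cos(HW),0]); ez=np.array([0,0,1.])
def Rk(): return np.c_[-ex,ey,-ez]          # knob: tool x = -hoist x, y = hoist y
def Rc(t): # crank: tool y along hoist x (+-), z down tilted towards +hoist y
    z=-np.cos(t)*ez+np.sin(t)*ey; x=np.cos(t)*ey+np.sin(t)*ez; y=np.cross(z,x); return np.c_[x,y,z]
def rows(targets,o=None):
    o=o or telemetry.get_obs(); R0=o['ee_rot']; p0=o['ee_pos']
    for p,R in targets:
        d=R0.T@(np.asarray(p)-p0); r=Ro.from_matrix(R0.T@R).as_rotvec()
        print(np.round(d,4).tolist(),np.round(r,4).tolist())
def W(p): return H(p,HX,HY,HW)[0]
def st():
    o=telemetry.get_obs(); print('t',round(o['clock'],2),'q',o['qpos'].round(1),'p',o['ee_pos'].round(4),'F',o['ft_force'].round(1),'M',o['torque'].round(2),'g',round(o['gripper_width'],4)); return o
def knob(l): a=.3-l; return W([-.045-.085*np.cos(a),-.03,.213+.085*np.sin(a)])
E
python3 - <<'E'
from h import *
print(Rc(.5), W([0,-.128,.165]))
k=knob(0)
rows([([.30,.40,.31],Rk()),([.36,.2,.31],Rk()),(k+[0,0,.07],Rk()),(k+[0,0,-.011],Rk())])
E
```

```text
[[ 0.10958652  0.99217271  0.05986739]
 [ 0.87071347 -0.12487317  0.47567294]
 [ 0.47942554  0.         -0.87758256]] [ 0.57071623 -0.02129811  0.165     ]
[-0.1385, -0.1443, -0.0711] [-0.0012, -0.0, -0.2377]
[-0.2656, -0.3099, -0.0709] [-0.0012, -0.0, -0.2377]
[-0.3954, -0.3765, -0.0689] [-0.0012, -0.0, -0.2377]
[-0.3954, -0.3764, 0.0121] [-0.0012, -0.0, -0.2377]
```

Emit:
servo_tool([
  [0.085, -0.035, -0.036, -0.035, 0, 0, -0.08],
  [0.085, -0.07, -0.075, -0.07, 0, 0, -0.16],
  [0.085, -0.105, -0.115, -0.07, 0, 0, -0.238],
  [0.085, -0.135, -0.155, -0.07, 0, 0, -0.238],
  [0.085, -0.165, -0.195, -0.07, 0, 0, -0.238],
])

```text
clock: 0.78
ee_pos: [0.3072, 0.3416, 0.3093]
ee_rot: [[-0.992, 0.125, 0.0], [0.125, 0.992, 0.0], [-0.0, 0.0, -1.0]]
ft_force: [0.7, 0.6, -0.4]
gripper_width: 0.0852
```

Emit:
servo_tool([
  [0.085, 0.03, -0.04, 0, 0, 0, 0],
  [0.085, 0.06, -0.08, 0, 0, 0, 0],
])

```text
clock: 1.02
ee_pos: [0.2367, 0.27, 0.309]
ee_rot: [[-0.992, 0.126, -0.0], [0.126, 0.992, -0.0], [0.0, -0.0, -1.0]]
ft_force: [0.0, 0.8, 0.5]
gripper_width: 0.0855
```

```bash
python3 - <<'E'
from h import *
st()
k=knob(0)
rows([(k+[-.08,0,.07],Rk()),(k+[0,0,.07],Rk()),(k+[0,0,-.011],Rk())])
E
```

```text
t 1.02 q [-5.880e+01 -4.300e+00  1.400e+00  1.165e+02  1.000e-01  6.790e+01
  2.530e+01] p [0.2367 0.27   0.309 ] F [0.  0.8 0.5] M [-0.02  0.05 -0.07] g 0.0855
[-0.1624, -0.1591, 0.0009] [-0.0004, -0.0003, -0.0013]
[-0.2417, -0.149, 0.0009] [-0.0004, -0.0003, -0.0013]
[-0.2418, -0.149, 0.0819] [-0.0004, -0.0003, -0.0013]
```

Emit:
servo_tool([
  [0.085, -0.035, -0.04, 0, 0, 0, 0],
  [0.085, -0.08, -0.08, 0, 0, 0, 0],
  [0.085, -0.13, -0.12, 0, 0, 0, 0],
  [0.085, -0.175, -0.149, 0, 0, 0, 0],
  [0.085, -0.21, -0.149, 0, 0, 0, 0],
])

```text
clock: 1.65
ee_pos: [0.4285, 0.0945, 0.3096]
ee_rot: [[-0.992, 0.129, 0.001], [0.129, 0.992, 0.0], [-0.001, 0.0, -1.0]]
ft_force: [-0.2, 1.3, 1.1]
gripper_width: 0.0849
```

```bash
python3 - <<'E'
from h import *
st()
k=knob(0)
rows([(k+[0,0,.07],Rk()),(k+[0,0,-.011],Rk())])
cv2.imwrite("pics/w1.png",cams.grab_frame("wrist")[:,:,::-1])
E
```

```text
t 1.65 q [-42.6   2.9  24.8 109.6  -1.3  67.7  65.2] p [0.4285 0.0945 0.3096] F [-0.2  1.3  1.1] M [0.06 0.02 0.01] g 0.0849
[-0.0294, 0.001, 0.0015] [0.0001, 0.0007, -0.004]
[-0.0293, 0.001, 0.0825] [0.0001, 0.0007, -0.004]
```

View pics/w1.png

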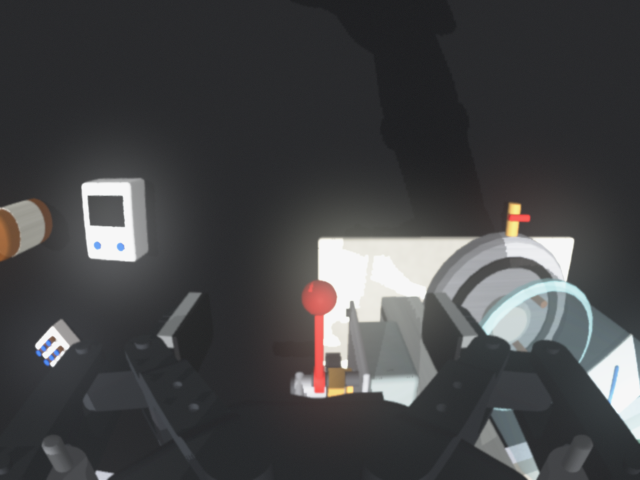

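```bash
cat >> h.py <<'E'
def projw(P,c):
    f=240/np.tan(np.radians(c['fov_y'])/2)
    q=(np.atleast_2d(P)-c['xyz'])@c['orientation']; a=np.arctan2(np.hypot(q[:,0],q[:,1]),-q[:,2]); n=np.hypot(q[:,0],q[:,1])
    return np.c_[c['cx']+f*a*q[:,0]/n, c['cy']-f*a*q[:,1]/n]
E
python3 - <<'E'
from h import *
c=cams.camera_info("wrist")
print(projw([knob(0),knob(0)+.005*ex,knob(0)+.005*ey,W([-.1,-.0295,.014]),W([-.1,.340,.014])],c))
E
```

```text
[[316.74455966 296.4880418 ]
 [316.77867659 303.88007618]
 [324.9933588  296.45090342]
 [317.43484943 237.96910881]
 [574.49605358 236.92795594]]
```

Emit:
servo_tool([
  [0.06, -0.03, 0.002, 0.0, 0, 0, 0],
  [0.06, -0.03, 0.002, 0.04, 0, 0, 0],
  [0.06, -0.03, 0.002, 0.083, 0, 0, 0],
  [0.06, -0.03, 0.002, 0.083, 0, 0, 0],
], grip_force=30)

```text
clock: 2.2
ee_pos: [0.455, 0.0953, 0.2241]
ee_rot: [[-0.992, 0.125, -0.006], [0.125, 0.992, -0.002], [0.005, -0.003, -1.0]]
ft_force: [0.8, 0.1, 0.8]
gripper_width: 0.0603
```

Emit:
servo_tool([
  [0.01, 0, 0, 0, 0, 0, 0],
  [0.01, 0, 0, 0, 0, 0, 0],
  [0.01, 0, 0, 0, 0, 0, 0],
  [0.01, 0, 0, 0, 0, 0, 0],
  [0.01, 0, 0, 0, 0, 0, 0],
])

```text
clock: 2.82
ee_pos: [0.4572, 0.0925, 0.2274]
ee_rot: [[-0.992, 0.127, 0.0], [0.127, 0.992, -0.003], [-0.001, -0.003, -1.0]]
ft_force: [-1.4, -12.5, 2.0]
gripper_width: 0.0196
```

```bash
python3 - <<'E'
from h import *
st()
k=knob(0)
rows([(telemetry.get_obs()['ee_pos']+knob(l)-knob(0),Rk()) for l in (0.1,.2,.3,.4,.5,.6,.7,.78)])
cv2.imwrite("pics/w2.png",cams.grab_frame("wrist")[:,:,::-1])
E
```

```text
t 2.83 q [-39.9  10.8  25.8 113.9  -5.4  56.5  71.1] p [0.4572 0.0925 0.2274] F [ -1.4 -12.5   2. ] M [-2.55  0.42  0.08] g 0.0196
[0.0021, 0.0, 0.0082] [-0.0028, 0.0006, -0.0023]
[0.0034, 0.0, 0.0166] [-0.0028, 0.0006, -0.0023]
[0.0038, 0.0001, 0.0251] [-0.0028, 0.0006, -0.0023]
[0.0034, 0.0001, 0.0336] [-0.0028, 0.0006, -0.0023]
[0.0021, 0.0001, 0.042] [-0.0028, 0.0006, -0.0023]
[0.0, 0.0001, 0.0502] [-0.0028, 0.0006, -0.0023]
[-0.0029, 0.0002, 0.0582] [-0.0028, 0.0006, -0.0023]
[-0.0058, 0.0002, 0.0644] [-0.0028, 0.0006, -0.0023]
```

View pics/w2.png

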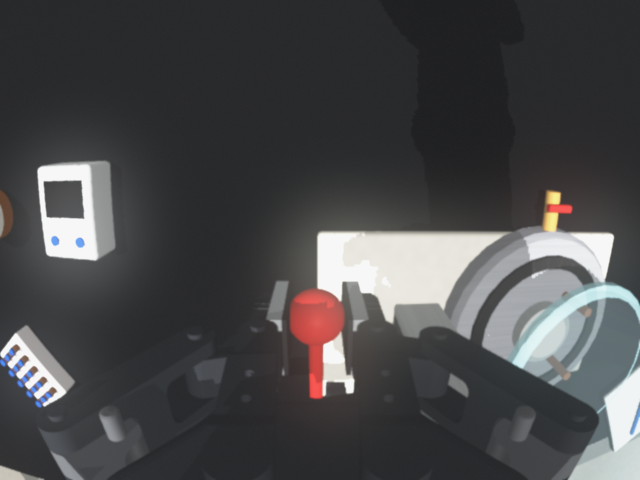

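Emit:
servo_tool([
  [0.01, 0.002, -0.002, 0.008, 0, 0, 0],
  [0.01, 0.0035, -0.002, 0.017, 0, 0, 0],
  [0.01, 0.004, -0.002, 0.025, 0, 0, 0],
  [0.01, 0.0035, -0.002, 0.034, 0, 0, 0],
  [0.01, 0.002, -0.002, 0.042, 0, 0, 0],
])

```text
clock: 3.5
ee_pos: [0.4553, 0.0926, 0.1854]
ee_rot: [[-0.992, 0.126, 0.001], [0.126, 0.992, -0.001], [-0.001, -0.001, -1.0]]
ft_force: [-2.5, -7.1, 4.5]
gripper_width: 0.0197
```

Emit:
servo_tool([
  [0.01, -0.002, 0, 0.008, 0, 0, 0],
  [0.01, -0.005, 0, 0.016, 0, 0, 0],
  [0.01, -0.007, 0, 0.021, 0, 0, 0],
  [0.01, -0.008, 0, 0.023, 0, 0, 0],
])

```text
clock: 4.0
ee_pos: [0.4634, 0.0916, 0.1626]
ee_rot: [[-0.992, 0.126, 0.001], [0.126, 0.992, -0.001], [-0.001, -0.001, -1.0]]
ft_force: [-7.0, -7.1, 14.5]
gripper_width: 0.02
```

```bash
python3 - <<'E'
from h import *
st()
print(knob(.75)-[0,0,.011])
cv2.imwrite("pics/w3.png",cams.grab_frame("side")[160:360,280:520,::-1].repeat(3,0).repeat(3,1))
E
```

```text
t 4.0 q [-37.6  16.3  24.7 117.9  -9.1  47.5  75.2] p [0.4634 0.0916 0.1626] F [-7.  -7.1 14.5] M [-1.5   1.3  -0.03] g 0.02
[0.46236711 0.09111165 0.16502793]
```

View pics/w3.png

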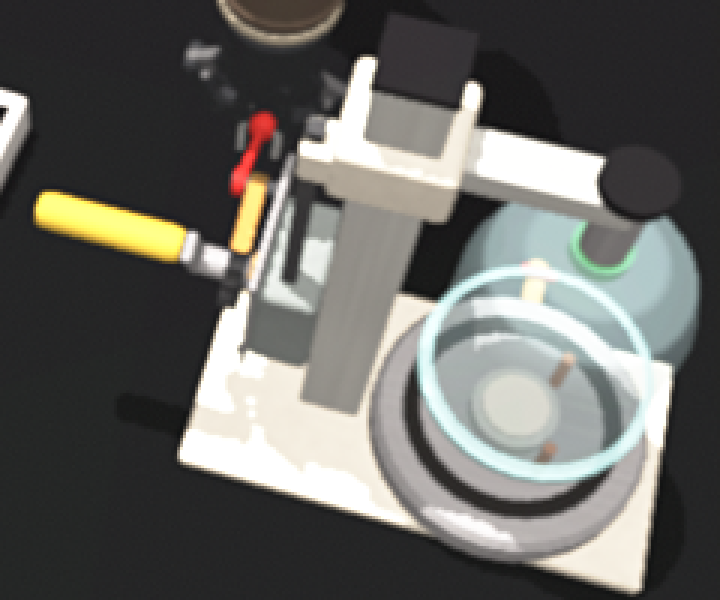

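Emit:
servo_tool([
  [0.06, 0, 0, -0.002, 0, 0, 0],
  [0.06, 0, 0, -0.002, 0, 0, 0],
  [0.06, 0, 0, -0.002, 0, 0, 0],
])

```text
clock: 4.42
ee_pos: [0.4632, 0.0935, 0.1637]
ee_rot: [[-0.992, 0.124, 0.001], [0.124, 0.992, 0.001], [-0.001, 0.001, -1.0]]
ft_force: [0.4, -0.8, -0.5]
gripper_width: 0.0602
```

Emit:
servo_tool([
  [0.06, 0, 0, -0.02, 0, 0, 0],
  [0.06, 0, 0, -0.06, 0, 0, 0],
  [0.06, 0.0, 0, -0.11, 0, 0, 0],
  [0.06, 0.03, -0.03, -0.16, 0, 0, 0],
])

```text
clock: 4.92
ee_pos: [0.4319, 0.0696, 0.3227]
ee_rot: [[-0.993, 0.122, 0.001], [0.122, 0.993, -0.0], [-0.001, -0.0, -1.0]]
ft_force: [-0.4, -0.7, 0.6]
gripper_width: 0.0599
```

```bash
python3 - <<'E'
from h import *
st()
a=.404; g=W([.07*np.sin(a),-.128,.165+.07*np.cos(a)]); R=Rc(.45)
print(g)
rows([(g-.08*R[:,2],R),(g+.011*R[:,2],R)])
E
```

```text
t 4.92 q [-41.5   2.   26.7 108.6  -0.9  69.5  68.5] p [0.4319 0.0696 0.3227] F [-0.4 -0.7  0.6] M [ 0.06 -0.   -0.01] g 0.0599
[ 0.59801781 -0.02473424  0.22936472]
[-0.1763, -0.1081, 0.0216] [-0.3527, 0.3539, 1.5448]
[-0.1763, -0.0685, 0.1035] [-0.3527, 0.3539, 1.5448]
```

Emit:
servo_tool([
  [0.07, 0, -0.02, 0, -0.035, 0.035, 0.154],
  [0.07, 0, -0.045, 0, -0.07, 0.07, 0.309],
  [0.07, 0, -0.07, 0, -0.106, 0.106, 0.463],
  [0.07, 0, -0.09, 0, -0.141, 0.141, 0.618],
  [0.07, -0.02, -0.11, 0, -0.176, 0.176, 0.772],
])

```text
clock: 5.55
ee_pos: [0.4367, -0.0437, 0.3214]
ee_rot: [[-0.61, 0.789, -0.064], [0.76, 0.606, 0.234], [0.224, 0.095, -0.97]]
ft_force: [-0.7, 0.5, -0.5]
gripper_width: 0.07
```

```bash
python3 - <<'E'
from h import *
st()
a=.404; g=W([.07*np.sin(a),-.128,.165+.07*np.cos(a)]); R=Rc(.45)
rows([(g-.08*R[:,2],R),(g+.011*R[:,2],R)])
E
```

```text
t 5.55 q [-26.5   7.6  41.1 106.  -17.7  76.1  58.2] p [ 0.4367 -0.0437  0.3214] F [-0.7  0.5 -0.5] M [-0.22 -0.11  0.  ] g 0.07
[-0.1121, 0.1126, 0.0058] [-0.1742, 0.1748, 0.7662]
[-0.1036, 0.1326, 0.0941] [-0.1742, 0.1748, 0.7662]
```

Emit:
servo_tool([
  [0.07, -0.02, 0.02, 0, -0.035, 0.035, 0.153],
  [0.07, -0.04, 0.04, 0, -0.07, 0.07, 0.306],
  [0.07, -0.065, 0.065, 0, -0.105, 0.105, 0.46],
  [0.07, -0.09, 0.09, 0.003, -0.139, 0.14, 0.613],
  [0.07, -0.112, 0.1125, 0.006, -0.174, 0.175, 0.766],
])

```text
clock: 6.18
ee_pos: [0.5953, -0.0582, 0.3002]
ee_rot: [[0.113, 0.992, 0.053], [0.894, -0.125, 0.43], [0.434, -0.001, -0.901]]
ft_force: [-0.7, -0.2, 0.4]
gripper_width: 0.0698
```

Emit:
servo_tool([
  [0.07, 0, 0, 0, 0, 0, 0],
  [0.07, 0, 0, 0, 0, 0, 0],
])

```text
clock: 6.42
ee_pos: [0.5934, -0.0582, 0.3007]
ee_rot: [[0.107, 0.993, 0.051], [0.895, -0.118, 0.429], [0.432, 0.0, -0.902]]
ft_force: [-0.6, 0.5, -0.0]
gripper_width: 0.0703
```

```bash
python3 - <<'E'
from h import *
st()
c=cams.camera_info("wrist")
cv2.imwrite("pics/w4.png",cams.grab_frame("wrist")[:,:,::-1])
cv2.imwrite("pics/s4.png",cams.grab_frame("scene")[:,:,::-1])
a=.404; R=Rc(.45)
for y in(-.16,-.128): 
  g=W([.07*np.sin(a),y,.165+.07*np.cos(a)]);print(projw(g,c))
rows([(g-.08*R[:,2],R),(g+.011*R[:,2],R)])
E
```

```text
t 6.42 q [-15.9  27.4  47.3  92.4 -43.6  83.1  34.2] p [ 0.5934 -0.0582  0.3007] F [-0.6  0.5 -0. ] M [-0.52  0.07 -0.01] g 0.0703
[[319.20088875 304.47719816]]
[[319.49163836 251.13212451]]
[-0.0011, 0.0004, -0.0006] [-0.0017, 0.0023, 0.0063]
[-0.0009, 0.0005, 0.0904] [-0.0017, 0.0023, 0.0063]
```

View pics/w4.png

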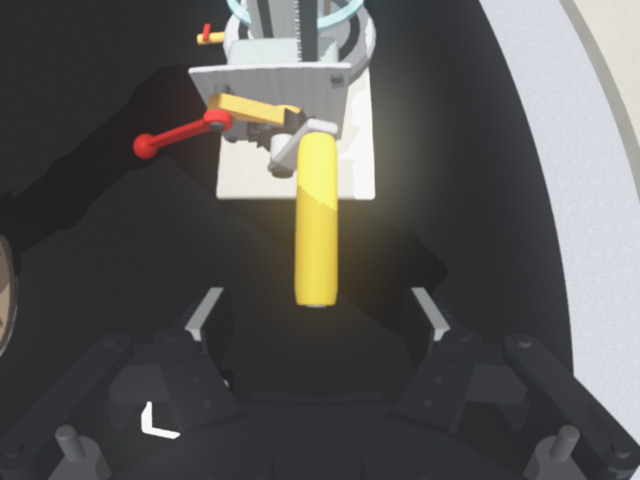

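View pics/s4.png

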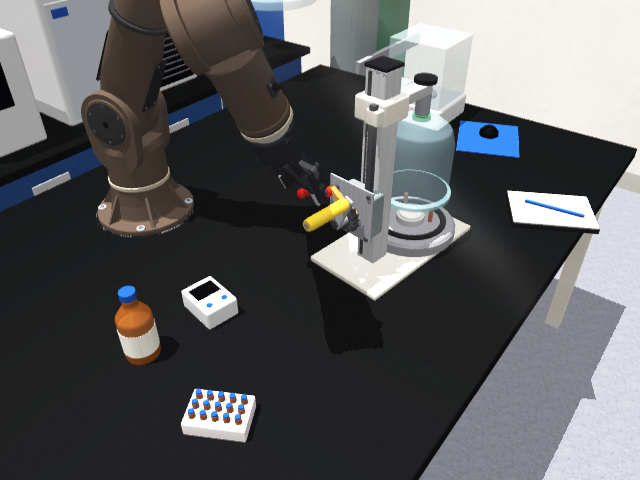

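Emit:
servo_tool([
  [0.07, -0.001, -0.001, 0.04, 0, 0, 0],
  [0.07, -0.001, -0.001, 0.08, 0, 0, 0],
  [0.07, -0.001, -0.001, 0.09, 0, 0, 0],
  [0.015, -0.001, -0.001, 0.09, 0, 0, 0],
  [0.015, -0.001, -0.001, 0.09, 0, 0, 0],
], grip_force=50)

```text
clock: 7.15
ee_pos: [0.5982, -0.0215, 0.2208]
ee_rot: [[0.108, 0.993, 0.055], [0.895, -0.121, 0.429], [0.432, 0.003, -0.902]]
ft_force: [-0.4, 0.1, -0.8]
gripper_width: 0.0344
```

Emit:
servo_tool([
  [0.015, 0, 0, 0, 0, 0, 0],
  [0.015, 0, 0, 0, 0, 0, 0],
  [0.015, 0, 0, 0, 0, 0, 0],
  [0.015, 0, 0, 0, 0, 0, 0],
])

```text
clock: 7.65
ee_pos: [0.5982, -0.0217, 0.2203]
ee_rot: [[0.109, 0.993, 0.055], [0.895, -0.122, 0.429], [0.432, 0.003, -0.902]]
ft_force: [-0.3, -4.0, 6.1]
gripper_width: 0.0246
```

```bash
python3 - <<'E'
from h import *
o=st()
cv2.imwrite("pics/w5.png",cams.grab_frame("wrist")[:,:,::-1])
gp=o['ee_pos']-.011*o['ee_rot'][:,2]; d=gp-W([0,0,.165]); print('hoist x,y,z',d@ex,d@ey,d[2],'r',np.hypot(d@ex,d[2]),'ang',np.arctan2(d@ex,d[2]))
E
```

```text
t 7.65 q [-18.   30.8  44.8  99.5 -48.   74.   37.7] p [ 0.5982 -0.0217  0.2203] F [-0.3 -4.   6.1] M [-0.53  0.06 -0.  ] g 0.0246
hoist x,y,z 0.02733630975329392 -0.12973290023151607 0.06526866321568603 r 0.07076208185808752 ang 0.3966308728463045
```

View pics/w5.png

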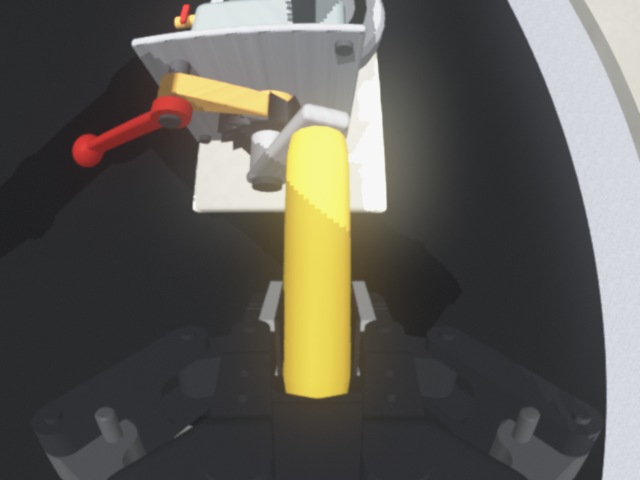

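```bash
cat >> h.py <<'E'
def ang(o=None):
    o=o or telemetry.get_obs()
    gp=o['ee_pos']-.011*o['ee_rot'][:,2]; d=gp-W([0,0,.165]); a=np.arctan2(d@ex,d[2]); 
    F=o['ft_force']; T=np.cos(a)*ex-np.sin(a)*ez; N=np.sin(a)*ex+np.cos(a)*ez
    print('ang %.3f r %.4f y %.4f Ftan %.1f Frad %.1f Fy %.1f'%(a,np.hypot(d@ex,d[2]),d@ey,F@T,F@N,F@ey)); return a,np.hypot(d@ex,d[2])
def arc(angs,r=.0703,y=-.1295,t=.445):
    R=Rc(t); rows([(W([r*np.sin(a),y,.165+r*np.cos(a)])+.011*R[:,2],R) for a in angs])
E
python3 - <<'E'
from h import *
ang(); arc([.397,.42,.45,.48,.51,.54,.57])
E
```

```text
ang 0.397 r 0.0708 y -0.1297 Ftan -2.7 Frad 5.6 Fy -3.5
[-0.0, -0.0002, 0.0005] [0.001, -0.0018, 0.004]
[-0.0003, 0.0013, 0.0011] [0.001, -0.0018, 0.004]
[-0.0007, 0.0032, 0.0019] [0.001, -0.0018, 0.004]
[-0.0011, 0.0051, 0.0027] [0.001, -0.0018, 0.004]
[-0.0016, 0.0069, 0.0036] [0.001, -0.0018, 0.004]
[-0.002, 0.0088, 0.0046] [0.001, -0.0018, 0.004]
[-0.0025, 0.0106, 0.0056] [0.001, -0.0018, 0.004]
```

Emit:
servo_tool([
  [0.015, -0.0003, 0.0013, 0.001, 0, 0, 0],
  [0.015, -0.0007, 0.0032, 0.0016, 0, 0, 0],
  [0.015, -0.0011, 0.0051, 0.0024, 0, 0, 0],
  [0.015, -0.0016, 0.007, 0.0033, 0, 0, 0],
  [0.015, -0.002, 0.009, 0.0043, 0, 0, 0],
])

```text
clock: 8.32
ee_pos: [0.6069, -0.0228, 0.2155]
ee_rot: [[0.109, 0.993, 0.054], [0.895, -0.122, 0.429], [0.432, 0.002, -0.902]]
ft_force: [-1.7, -3.7, 7.0]
gripper_width: 0.0241
```

```bash
python3 - <<'E'
from h import *
st();ang();
cv2.imwrite("pics/w6.png",cams.grab_frame("wrist")[:,:,::-1])
E
```

```text
t 8.32 q [-17.5  31.9  44.4  98.5 -48.6  74.2  37.8] p [ 0.6069 -0.0228  0.2155] F [-1.7 -3.7  7. ] M [-0.57  0.48  0.11] g 0.0241
ang 0.538 r 0.0704 y -0.1297 Ftan -4.6 Frad 5.4 Fy -3.9
```

View pics/w6.png

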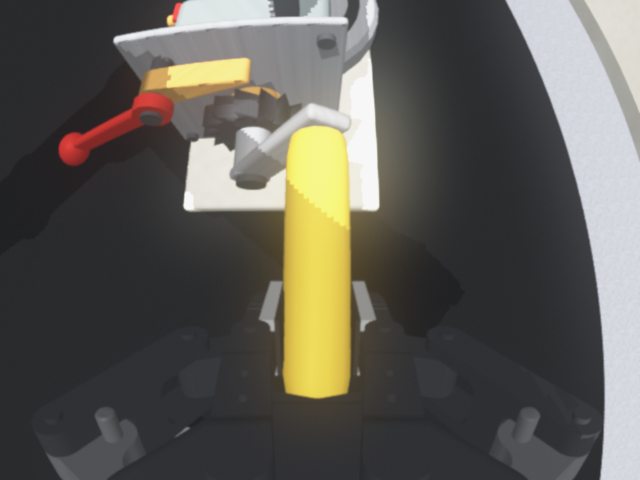

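```bash
python3 - <<'E'
from h import *
ang();arc([.5,.4,.28,.14,0])
E
```

```text
ang 0.542 r 0.0704 y -0.1297 Ftan -4.7 Frad 4.9 Fy -4.8
[0.0008, -0.0026, -0.0012] [0.0005, -0.0016, 0.0038]
[0.0021, -0.0089, -0.0039] [0.0005, -0.0016, 0.0038]
[0.0034, -0.0169, -0.0065] [0.0005, -0.0016, 0.0038]
[0.0043, -0.0265, -0.0083] [0.0005, -0.0016, 0.0038]
[0.0046, -0.0363, -0.009] [0.0005, -0.0016, 0.0038]
```

Emit:
servo_tool([
  [0.015, 0.001, -0.003, -0.001, 0, 0, 0],
  [0.015, 0.002, -0.009, -0.004, 0, 0, 0],
  [0.015, 0.0034, -0.017, -0.0065, 0, 0, 0],
  [0.015, 0.0043, -0.0265, -0.0083, 0, 0, 0],
  [0.015, 0.0046, -0.0363, -0.009, 0, 0, 0],
])

```text
clock: 9.0
ee_pos: [0.5709, -0.0183, 0.2265]
ee_rot: [[0.108, 0.993, 0.056], [0.895, -0.122, 0.429], [0.433, 0.003, -0.902]]
ft_force: [-3.4, -5.2, 13.1]
gripper_width: 0.0246
```

```bash
python3 - <<'E'
from h import *
st();a,r=ang();arc([-.14,-.28,-.42,-.56,-.7])
cv2.imwrite("pics/w7.png",cams.grab_frame("wrist")[:,:,::-1])
E
```

```text
t 9.0 q [-19.5  27.8  45.6 103.1 -46.6  72.8  37.9] p [ 0.5709 -0.0183  0.2265] F [-3.4 -5.2 13.1] M [-0.1   0.79  0.37] g 0.0246
ang -0.003 r 0.0714 y -0.1298 Ftan -2.7 Frad 13.1 Fy -5.5
[-0.0005, -0.0096, 0.0017] [0.0016, -0.0025, 0.0042]
[-0.0014, -0.0192, 0.0036] [0.0016, -0.0025, 0.0042]
[-0.0028, -0.0285, 0.0066] [0.0016, -0.0025, 0.0042]
[-0.0048, -0.0372, 0.0108] [0.0016, -0.0025, 0.0042]
[-0.0073, -0.0452, 0.016] [0.0016, -0.0025, 0.0042]
```

View pics/w7.png

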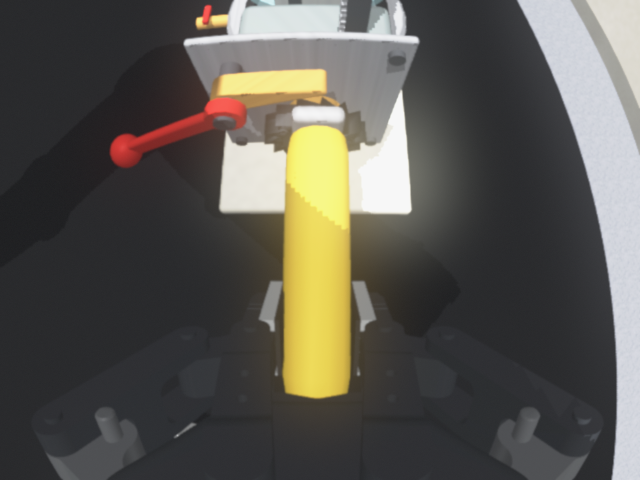

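```bash
sed -i 's/W(\[r\*np.sin(a),y,.165+r/W([XC+r*np.sin(a),y,ZC+r/; s/^def arc/XC,ZC=0.,.1664\ndef arc/; s/d=gp-W(\[0,0,.165\])/d=gp-W([XC,0,ZC])/' h.py; python3 - <<'E'
from h import *
ang();arc([-.14,-.28,-.42,-.56,-.7])
E
```

```text
ang -0.023 r 0.0700 y -0.1298 Ftan -5.6 Frad 14.3 Fy -6.8
[0.0001, -0.0082, 0.0004] [0.0002, -0.0031, 0.0035]
[-0.0008, -0.0178, 0.0023] [0.0002, -0.0031, 0.0035]
[-0.0022, -0.0271, 0.0053] [0.0002, -0.0031, 0.0035]
[-0.0042, -0.0357, 0.0095] [0.0002, -0.0031, 0.0035]
[-0.0067, -0.0437, 0.0147] [0.0002, -0.0031, 0.0035]
```

Emit:
servo_tool([
  [0.015, 0.0006, -0.0082, -0.0006, 0, 0, 0],
  [0.015, -0.0003, -0.0178, 0.0013, 0, 0, 0],
  [0.015, -0.0017, -0.0271, 0.0043, 0, 0, 0],
  [0.015, -0.0037, -0.0357, 0.0085, 0, 0, 0],
  [0.015, -0.0062, -0.0437, 0.0137, 0, 0, 0],
])

```text
clock: 9.68
ee_pos: [0.5241, -0.0123, 0.2097]
ee_rot: [[0.11, 0.993, 0.049], [0.895, -0.12, 0.43], [0.433, -0.004, -0.901]]
ft_force: [-13.1, -5.9, 7.9]
gripper_width: 0.0245
```

```bash
cat >> h.py <<'E'
def arcr(a0,angs,r=.0703,t=.445,dx=0,dz=0):
    "shifts relative to commanded arc(a0); dx,dz extra centre shift (hoist x,z)"
    R=Rc(t)
    for a in angs:
        d=(r*(np.sin(a)-np.sin(a0))+dx)*ex+(r*(np.cos(a)-np.cos(a0))+dz)*ez
        print('%.2f'%a,np.round(R.T@d,4).tolist())
E
python3 - <<'E'
from h import *
st();ang();arcr(-.7,[-.84,-.98,-1.12,-1.26,-1.4])
print(Rc(.445).T@ez,Rc(.445).T@ex)
E
```

```text
t 9.68 q [-21.   24.8  46.  110.2 -45.8  69.   40.2] p [ 0.5241 -0.0123  0.2097] F [-13.1  -5.9   7.9] M [-0.7   2.63  1.27] g 0.0245
ang -0.726 r 0.0712 y -0.1296 Ftan -3.9 Frad 14.1 Fy -7.5
-0.84 [-0.0029, -0.0071, 0.0062]
-0.98 [-0.0063, -0.0131, 0.0132]
-1.12 [-0.01, -0.018, 0.0209]
-1.26 [-0.0139, -0.0216, 0.0291]
-1.40 [-0.018, -0.024, 0.0377]
[ 0.43045788  0.         -0.90261067] [-7.72217636e-18  1.00000000e+00  5.39883757e-19]
```

Emit:
servo_tool([
  [0.015, -0.0029, -0.0087, 0.0062, 0, 0, 0],
  [0.015, -0.0063, -0.0149, 0.0132, 0, 0, 0],
  [0.015, -0.01, -0.0198, 0.0209, 0, 0, 0],
  [0.015, -0.0139, -0.0234, 0.0291, 0, 0, 0],
  [0.015, -0.018, -0.0258, 0.0377, 0, 0, 0],
])

```text
clock: 10.3
ee_pos: [0.5001, -0.0091, 0.1667]
ee_rot: [[0.11, 0.993, 0.051], [0.896, -0.121, 0.428], [0.431, -0.002, -0.902]]
ft_force: [-1.9, -4.2, -6.4]
gripper_width: 0.0246
```

```bash
sed -i 's/^XC,ZC=.*/XC,ZC=-.0018,.1664/' h.py
python3 - <<'E'
from h import *
st();ang();arcr(-1.4,[-1.54,-1.68,-1.82,-1.96,-2.1]);arcr(-2.1,[-2.24,-2.38,-2.52,-2.66,-2.8])
E
```

```text
t 10.3 q [-20.   25.9  44.5 116.1 -48.7  63.8  45.5] p [ 0.5001 -0.0091  0.1667] F [-1.9 -4.2 -6.4] M [-1.64  0.43 -0.06] g 0.0246
ang -1.425 r 0.0704 y -0.1295 Ftan -6.6 Frad 0.4 Fy -4.4
-1.54 [-0.0042, -0.001, 0.0088]
-1.68 [-0.0084, -0.0006, 0.0177]
-1.82 [-0.0126, 0.0011, 0.0264]
-1.96 [-0.0166, 0.0042, 0.0349]
-2.10 [-0.0204, 0.0086, 0.0428]
-2.24 [-0.0035, 0.0055, 0.0073]
-2.38 [-0.0066, 0.0122, 0.0139]
-2.52 [-0.0093, 0.0197, 0.0196]
-2.66 [-0.0115, 0.0281, 0.0242]
-2.80 [-0.0132, 0.0371, 0.0278]
```

Emit:
servo_tool([
  [0.015, -0.0042, -0.001, 0.0088, 0, 0, 0],
  [0.015, -0.0084, -0.0006, 0.0177, 0, 0, 0],
  [0.015, -0.0126, 0.0011, 0.0264, 0, 0, 0],
  [0.015, -0.0166, 0.0042, 0.0349, 0, 0, 0],
  [0.015, -0.0204, 0.0086, 0.0428, 0, 0, 0],
])

```text
clock: 10.92
ee_pos: [0.5104, -0.0104, 0.1195]
ee_rot: [[0.11, 0.993, 0.053], [0.896, -0.122, 0.427], [0.431, 0.001, -0.903]]
ft_force: [1.3, -4.4, -6.2]
gripper_width: 0.0246
```

```bash

python3 - <<'E'
from h import *
st();ang()
E
```

```text
t 10.93 q [-17.3  31.   41.7 117.1 -53.7  60.7  51. ] p [ 0.5104 -0.0104  0.1195] F [ 1.3 -4.4 -6.2] M [-1.88 -0.07 -0.39] g 0.0246
ang -2.128 r 0.0699 y -0.1294 Ftan -6.2 Frad 1.7 Fy -4.2
```

Emit:
servo_tool([
  [0.015, -0.0035, 0.0055, 0.0073, 0, 0, 0],
  [0.015, -0.0066, 0.0122, 0.0139, 0, 0, 0],
  [0.015, -0.0093, 0.0197, 0.0196, 0, 0, 0],
  [0.015, -0.0115, 0.0281, 0.0242, 0, 0, 0],
  [0.015, -0.0132, 0.0371, 0.0278, 0, 0, 0],
])

```text
clock: 11.55
ee_pos: [0.5494, -0.0153, 0.0897]
ee_rot: [[0.109, 0.992, 0.057], [0.896, -0.123, 0.427], [0.431, 0.004, -0.903]]
ft_force: [3.8, -6.3, 1.1]
gripper_width: 0.0243
```

```bash

python3 - <<'E'
from h import *
st();ang()
arcr(-2.8,[-2.94,-3.08,-3.22,-3.36,-3.5]);arcr(-3.5,[-3.62,-3.74,-3.86,-3.98,-4.1])
cv2.imwrite("pics/w8.png",cams.grab_frame("side")[:,:,::-1])
E
```

```text
t 11.55 q [-15.1  36.4  39.5 113.  -57.   60.8  52.4] p [ 0.5494 -0.0153  0.0897] F [ 3.8 -6.3  1.1] M [-1.47 -0.85 -0.62] g 0.0243
ang -2.848 r 0.0697 y -0.1294 Ftan -4.0 Frad -2.4 Fy -5.8
-2.94 [-0.0011, 0.0095, 0.0024]
-3.08 [-0.0017, 0.0192, 0.0035]
-3.22 [-0.0017, 0.0291, 0.0035]
-3.36 [-0.001, 0.0388, 0.0022]
-3.50 [0.0002, 0.0482, -0.0004]
-3.62 [0.0015, 0.0077, -0.0031]
-3.74 [0.0033, 0.0149, -0.007]
-3.86 [0.0056, 0.0216, -0.0117]
-3.98 [0.0081, 0.0276, -0.017]
-4.10 [0.0109, 0.0329, -0.0229]
```

View pics/w8.png

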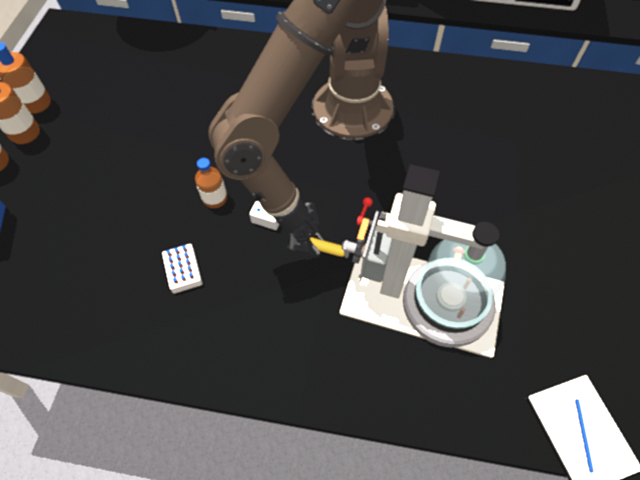

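Emit:
servo_tool([
  [0.015, -0.0011, 0.0095, 0.0024, 0, 0, 0],
  [0.015, -0.0017, 0.0192, 0.0035, 0, 0, 0],
  [0.015, -0.0017, 0.0291, 0.0035, 0, 0, 0],
  [0.015, -0.001, 0.0388, 0.0022, 0, 0, 0],
  [0.015, 0.0002, 0.0482, -0.0004, 0, 0, 0],
])

```text
clock: 12.22
ee_pos: [0.5971, -0.0211, 0.0921]
ee_rot: [[0.108, 0.992, 0.057], [0.895, -0.122, 0.428], [0.432, 0.005, -0.902]]
ft_force: [-3.1, -7.5, 16.8]
gripper_width: 0.0242
```

```bash

python3 - <<'E'
from h import *
st();ang()
E
```

```text
t 12.22 q [-14.1  39.6  39.3 106.  -56.9  64.   49.3] p [ 0.5971 -0.0211  0.0921] F [-3.1 -7.5 16.8] M [-0.28  0.47  0.26] g 0.0242
ang 2.733 r 0.0702 y -0.1292 Ftan -4.7 Frad -16.2 Fy -7.8
```

Emit:
servo_tool([
  [0.015, 0.002, 0.0077, -0.0042, 0, 0, 0],
  [0.015, 0.0038, 0.0149, -0.0082, 0, 0, 0],
  [0.015, 0.0061, 0.0216, -0.0129, 0, 0, 0],
  [0.015, 0.0086, 0.0276, -0.0182, 0, 0, 0],
  [0.015, 0.0114, 0.0329, -0.0241, 0, 0, 0],
])

```text
clock: 12.85
ee_pos: [0.6272, -0.025, 0.1178]
ee_rot: [[0.109, 0.993, 0.053], [0.895, -0.121, 0.429], [0.432, 0.0, -0.902]]
ft_force: [-9.2, -6.8, 9.3]
gripper_width: 0.0243
```

```bash

python3 - <<'E'
from h import *
st();a,r=ang(); print('crank',a-2.14,'rim',60+14*(a-2.14))
arcr(-4.1,[-4.13,-4.16,-4.19,-4.22,-4.25])
cv2.imwrite("pics/s9.png",cams.grab_frame("scene")[:,:,::-1])
E
```

```text
t 12.85 q [-14.1  40.1  40.3 100.3 -55.   68.   44.9] p [ 0.6272 -0.025   0.1178] F [-9.2 -6.8  9.3] M [-0.84  1.5   0.82] g 0.0243
ang 2.157 r 0.0700 y -0.1294 Ftan -3.2 Frad -12.0 Fy -7.9
crank 0.016525824822581914 rim 60.231361547516144
-4.13 [0.0008, 0.0012, -0.0016]
-4.16 [0.0015, 0.0023, -0.0032]
-4.19 [0.0023, 0.0034, -0.0048]
-4.22 [0.0031, 0.0044, -0.0065]
-4.25 [0.0039, 0.0054, -0.0082]
```

View pics/s9.png

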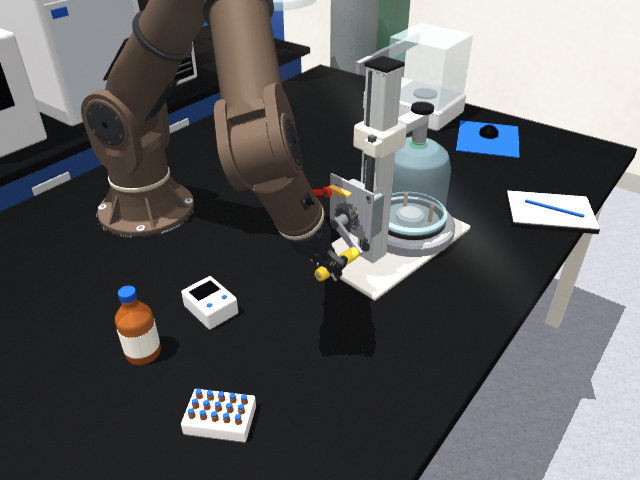

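```bash

python3 - <<'E'
from h import *
arcr(-4.1,[-4.14,-4.18,-4.23,-4.28,-4.33],dx=-.001,dz=.0006)
E
```

```text
-4.14 [0.0013, 0.0006, -0.0026]
-4.18 [0.0023, 0.002, -0.0048]
-4.23 [0.0036, 0.0038, -0.0076]
-4.28 [0.005, 0.0053, -0.0104]
-4.33 [0.0064, 0.0067, -0.0133]
```

Emit:
servo_tool([
  [0.015, 0.0013, 0.0006, -0.0026, 0, 0, 0],
  [0.015, 0.0023, 0.002, -0.0048, 0, 0, 0],
  [0.015, 0.0036, 0.0038, -0.0076, 0, 0, 0],
  [0.015, 0.005, 0.0053, -0.0104, 0, 0, 0],
  [0.015, 0.0064, 0.0067, -0.0133, 0, 0, 0],
])

```text
clock: 13.52
ee_pos: [0.6342, -0.026, 0.1321]
ee_rot: [[0.11, 0.993, 0.054], [0.896, -0.122, 0.428], [0.431, 0.001, -0.902]]
ft_force: [-4.5, -7.1, 5.1]
gripper_width: 0.0244
```

```bash

python3 - <<'E'
from h import *
st();a,r=ang(); print('crank',a-2.14,'rim',60+14*(a-2.14))
arcr(-4.33,[-4.34,-4.36,-4.38,-4.4,-4.42])
E
```

```text
t 13.53 q [-14.3  39.6  40.9  98.7 -54.2  69.4  43.3] p [ 0.6342 -0.026   0.1321] F [-4.5 -7.1  5.1] M [-1.3   0.8   0.36] g 0.0244
ang 1.927 r 0.0698 y -0.1295 Ftan -3.5 Frad -5.2 Fy -7.6
crank -0.2125808603154571 rim 57.0238679555836
-4.34 [0.0003, 0.0003, -0.0006]
-4.36 [0.0008, 0.0008, -0.0018]
-4.38 [0.0014, 0.0012, -0.003]
-4.40 [0.002, 0.0017, -0.0042]
-4.42 [0.0026, 0.0021, -0.0054]
```

Emit:
servo_tool([
  [0.015, 0.0003, 0.0003, -0.0006, 0, 0, 0],
  [0.015, 0.0008, 0.0006, -0.0018, 0, 0, 0],
  [0.015, 0.0014, 0.0009, -0.003, 0, 0, 0],
  [0.015, 0.0014, 0.0009, -0.003, 0, 0, 0],
])

```text
clock: 14.02
ee_pos: [0.6354, -0.0262, 0.1355]
ee_rot: [[0.109, 0.993, 0.054], [0.896, -0.122, 0.428], [0.431, 0.002, -0.902]]
ft_force: [-4.0, -6.6, 5.7]
gripper_width: 0.024
```

```bash

python3 - <<'E'
from h import *
a,r=ang(); print('crank',a-2.14,'rim',60+14*(a-2.14))
arcr(-4.38,[-4.40,-4.42,-4.44,-4.46])
E
```

```text
ang 1.875 r 0.0698 y -0.1295 Ftan -4.5 Frad -4.7 Fy -7.1
crank -0.2645103349478102 rim 56.296855310730656
-4.40 [0.0006, 0.0004, -0.0012]
-4.42 [0.0012, 0.0009, -0.0024]
-4.44 [0.0017, 0.0013, -0.0036]
-4.46 [0.0023, 0.0016, -0.0049]
```

Emit:
servo_tool([
  [0.015, 0.0006, 0.0003, -0.0012, 0, 0, 0],
  [0.015, 0.0012, 0.0006, -0.0024, 0, 0, 0],
  [0.015, 0.0012, 0.0006, -0.0024, 0, 0, 0],
])

```text
clock: 14.4
ee_pos: [0.6361, -0.0263, 0.1382]
ee_rot: [[0.109, 0.992, 0.055], [0.896, -0.122, 0.428], [0.431, 0.002, -0.902]]
ft_force: [-2.4, -7.4, 5.2]
gripper_width: 0.0245
```

```bash

python3 - <<'E'
from h import *
a,r=ang(); print('crank',a-2.14,'rim',60+14*(a-2.14))
arcr(-4.42,[-4.44,-4.46])
E
```

```text
ang 1.835 r 0.0698 y -0.1295 Ftan -4.7 Frad -2.8 Fy -7.6
crank -0.30451108495919255 rim 55.736844810571306
-4.44 [0.0006, 0.0004, -0.0012]
-4.46 [0.0012, 0.0008, -0.0024]
```

Emit:
servo_tool([
  [0.015, 0.0006, 0.0004, -0.0012, 0, 0, 0],
  [0.015, 0.0012, 0.0008, -0.0024, 0, 0, 0],
  [0.015, 0.0012, 0.0008, -0.0024, 0, 0, 0],
])

```text
clock: 14.78
ee_pos: [0.6368, -0.0264, 0.1409]
ee_rot: [[0.109, 0.993, 0.054], [0.896, -0.122, 0.428], [0.431, 0.002, -0.902]]
ft_force: [-3.1, -6.6, 5.3]
gripper_width: 0.0244
```

Emit:
servo_tool([
  [0.015, 0.0006, 0.0003, -0.0012, 0, 0, 0],
  [0.015, 0.0012, 0.0006, -0.0024, 0, 0, 0],
  [0.015, 0.0012, 0.0006, -0.0024, 0, 0, 0],
])

```text
clock: 15.15
ee_pos: [0.6373, -0.0265, 0.1435]
ee_rot: [[0.11, 0.992, 0.054], [0.896, -0.122, 0.427], [0.431, 0.002, -0.902]]
ft_force: [-3.3, -8.5, 4.6]
gripper_width: 0.0243
```

```bash

python3 - <<'E'
from h import *
a,r=ang(); print('crank',a-2.14,'rim',60+14*(a-2.14))
arcr(-4.5,[-4.52,-4.54,-4.56,-4.58])
E
```

```text
ang 1.758 r 0.0698 y -0.1296 Ftan -4.1 Frad -3.1 Fy -8.9
crank -0.3820346727562356 rim 54.6515145814127
-4.52 [0.0006, 0.0003, -0.0012]
-4.54 [0.0012, 0.0005, -0.0025]
-4.56 [0.0018, 0.0008, -0.0037]
-4.58 [0.0024, 0.001, -0.005]
```

Emit:
servo_tool([
  [0.015, 0.0003, 0.0001, -0.0006, 0, 0, 0],
  [0.015, 0.0006, 0.0002, -0.0013, 0, 0, 0],
  [0.015, 0.0006, 0.0002, -0.0013, 0, 0, 0],
])

```text
clock: 15.52
ee_pos: [0.6376, -0.0265, 0.1449]
ee_rot: [[0.11, 0.992, 0.054], [0.896, -0.122, 0.427], [0.431, 0.002, -0.902]]
ft_force: [-3.1, -7.3, 4.0]
gripper_width: 0.0247
```

Emit:
servo_tool([
  [0.015, 0.0003, 0.0001, -0.0006, 0, 0, 0],
  [0.015, 0.0006, 0.0002, -0.0013, 0, 0, 0],
  [0.015, 0.0006, 0.0002, -0.0013, 0, 0, 0],
])

```text
clock: 15.9
ee_pos: [0.6378, -0.0265, 0.1463]
ee_rot: [[0.109, 0.993, 0.054], [0.896, -0.122, 0.427], [0.431, 0.002, -0.902]]
ft_force: [-1.5, -6.7, 3.7]
gripper_width: 0.0243
```

Emit:
servo_tool([
  [0.015, 0.0003, 0.0001, -0.0006, 0, 0, 0],
  [0.015, 0.0006, 0.0002, -0.0013, 0, 0, 0],
  [0.015, 0.0006, 0.0002, -0.0013, 0, 0, 0],
])

```text
clock: 16.27
ee_pos: [0.638, -0.0266, 0.1477]
ee_rot: [[0.11, 0.992, 0.054], [0.896, -0.122, 0.427], [0.431, 0.002, -0.902]]
ft_force: [-1.9, -7.6, 3.0]
gripper_width: 0.0247
```

```bash

python3 - <<'E'
from h import *
a,r=ang(); print('crank',a-2.14,'rim',60+14*(a-2.14))
E
```

```text
ang 1.696 r 0.0698 y -0.1296 Ftan -2.8 Frad -1.3 Fy -7.8
crank -0.4438014079309236 rim 53.786780288967066
```

Emit:
servo_tool([
  [0.015, 0.0003, 0.0001, -0.0006, 0, 0, 0],
  [0.015, 0.0006, 0.0002, -0.0013, 0, 0, 0],
  [0.015, 0.0006, 0.0002, -0.0013, 0, 0, 0],
])

```text
clock: 16.65
ee_pos: [0.6382, -0.0266, 0.1492]
ee_rot: [[0.11, 0.992, 0.054], [0.896, -0.122, 0.428], [0.431, 0.002, -0.902]]
ft_force: [-2.5, -7.5, 4.6]
gripper_width: 0.0248
```

```bash

python3 - <<'E'
from h import *
a,r=ang(); print('crank',a-2.14,'rim',60+14*(a-2.14))
F=[]
for i in range(6):
    cams.grab_frame("wrist");F.append(telemetry.get_obs()['ft_force'])
print(np.mean(F,0),np.std(F,0))
E
```

```text
ang 1.676 r 0.0698 y -0.1296 Ftan -4.4 Frad -2.1 Fy -7.8
crank -0.4643679976447379 rim 53.49884803297367
[-2.41849168 -7.24309934  4.33213929] [0.57354249 0.64611217 0.37477558]
```

Still loaded (~4.3 N). Continue.

Emit:
servo_tool([
  [0.015, 0.0003, 0.0001, -0.0006, 0, 0, 0],
  [0.015, 0.0006, 0.0001, -0.0013, 0, 0, 0],
  [0.015, 0.0006, 0.0001, -0.0013, 0, 0, 0],
])

```text
clock: 17.32
ee_pos: [0.6383, -0.0266, 0.1506]
ee_rot: [[0.11, 0.992, 0.054], [0.896, -0.122, 0.428], [0.431, 0.002, -0.902]]
ft_force: [-1.4, -6.5, 4.0]
gripper_width: 0.0245
```

Emit:
servo_tool([
  [0.015, 0.0003, 0.0001, -0.0006, 0, 0, 0],
  [0.015, 0.0006, 0.0001, -0.0013, 0, 0, 0],
  [0.015, 0.0006, 0.0001, -0.0013, 0, 0, 0],
])

```text
clock: 17.7
ee_pos: [0.6384, -0.0266, 0.1521]
ee_rot: [[0.109, 0.992, 0.054], [0.896, -0.122, 0.428], [0.431, 0.002, -0.902]]
ft_force: [-2.0, -6.7, 4.5]
gripper_width: 0.0248
```

```bash
cat >> h.py <<'E'
def fz(n=4):
    a,r=ang(); print('crank',a-2.14,'rim',60+14*(a-2.14))
    F=[]
    for i in range(n):
        cams.grab_frame("wrist");F.append(telemetry.get_obs()['ft_force'])
    print(np.mean(F,0),np.std(F,0))
E
python3 - <<'E'
from h import *
fz()
E
```

```text
ang 1.634 r 0.0698 y -0.1295 Ftan -4.4 Frad -1.4 Fy -6.9
crank -0.5059146979823306 rim 52.91719422824737
[-2.7439173  -7.00627432  4.23482487] [0.33577006 0.19879144 0.21463444]
```

Emit:
servo_tool([
  [0.015, 0.0003, 0.0, -0.0006, 0, 0, 0],
  [0.015, 0.0006, 0.0, -0.0013, 0, 0, 0],
  [0.015, 0.0006, 0.0, -0.0013, 0, 0, 0],
])

```text
clock: 18.27
ee_pos: [0.6385, -0.0267, 0.1535]
ee_rot: [[0.109, 0.992, 0.055], [0.896, -0.122, 0.427], [0.431, 0.002, -0.902]]
ft_force: [-2.7, -6.9, 4.4]
gripper_width: 0.0244
```

Emit:
servo_tool([
  [0.015, 0.0003, 0.0, -0.0006, 0, 0, 0],
  [0.015, 0.0006, 0.0, -0.0013, 0, 0, 0],
  [0.015, 0.0006, 0.0, -0.0013, 0, 0, 0],
])

```text
clock: 18.65
ee_pos: [0.6386, -0.0267, 0.155]
ee_rot: [[0.109, 0.992, 0.055], [0.896, -0.122, 0.427], [0.431, 0.002, -0.902]]
ft_force: [-1.6, -7.9, 4.5]
gripper_width: 0.0243
```

```bash
python3 - <<'E'
from h import *
fz()
E
```

```text
ang 1.592 r 0.0698 y -0.1296 Ftan -4.5 Frad -0.7 Fy -8.0
crank -0.5477895739548868 rim 52.33094596463158
[-1.64863972 -7.18019869  4.31454993] [0.2961805  0.47152882 0.57989679]
```

Emit:
servo_tool([
  [0.015, 0.0003, 0.0, -0.0006, 0, 0, 0],
  [0.015, 0.0006, 0.0, -0.0013, 0, 0, 0],
  [0.015, 0.0006, 0.0, -0.0013, 0, 0, 0],
])

```text
clock: 19.23
ee_pos: [0.6386, -0.0267, 0.1564]
ee_rot: [[0.109, 0.992, 0.055], [0.896, -0.122, 0.428], [0.431, 0.002, -0.902]]
ft_force: [-1.7, -6.5, 4.3]
gripper_width: 0.0245
```

Emit:
servo_tool([
  [0.015, 0.0003, 0.0, -0.0006, 0, 0, 0],
  [0.015, 0.0006, 0.0, -0.0013, 0, 0, 0],
  [0.015, 0.0006, 0.0, -0.0013, 0, 0, 0],
])

```text
clock: 19.6
ee_pos: [0.6386, -0.0266, 0.1578]
ee_rot: [[0.109, 0.992, 0.055], [0.896, -0.122, 0.428], [0.431, 0.002, -0.902]]
ft_force: [-2.0, -7.3, 3.7]
gripper_width: 0.0248
```

```bash
python3 - <<'E'
from h import *
fz()
E
```

```text
ang 1.551 r 0.0698 y -0.1296 Ftan -3.7 Frad -1.0 Fy -7.5
crank -0.5887634619903155 rim 51.75731153213558
[-1.95931157 -6.74489822  4.02197735] [0.59927796 0.37195872 0.33731153]
```

Emit:
servo_tool([
  [0.015, 0.0003, 0.0, -0.0006, 0, 0, 0],
  [0.015, 0.0006, 0.0, -0.0013, 0, 0, 0],
  [0.015, 0.0006, 0.0, -0.0013, 0, 0, 0],
])

```text
clock: 20.18
ee_pos: [0.6385, -0.0267, 0.1592]
ee_rot: [[0.109, 0.992, 0.055], [0.896, -0.122, 0.428], [0.431, 0.002, -0.902]]
ft_force: [-1.8, -6.5, 4.1]
gripper_width: 0.0247
```

Emit:
servo_tool([
  [0.015, 0.0003, -0.0001, -0.0006, 0, 0, 0],
  [0.015, 0.0006, -0.0001, -0.0013, 0, 0, 0],
  [0.015, 0.0006, -0.0001, -0.0013, 0, 0, 0],
])

```text
clock: 20.55
ee_pos: [0.6385, -0.0267, 0.1607]
ee_rot: [[0.109, 0.992, 0.055], [0.896, -0.122, 0.428], [0.431, 0.002, -0.902]]
ft_force: [-1.6, -7.3, 3.8]
gripper_width: 0.0244
```

```bash
python3 - <<'E'
from h import *
fz()
E
```

```text
ang 1.510 r 0.0698 y -0.1296 Ftan -3.9 Frad -0.4 Fy -7.5
crank -0.6297027904432146 rim 51.184160933795
[-1.80917061 -6.73397197  3.97151265] [0.64142449 0.55257726 0.40223585]
```

Emit:
servo_tool([
  [0.015, 0.0003, -0.0001, -0.0006, 0, 0, 0],
  [0.015, 0.0006, -0.0001, -0.0013, 0, 0, 0],
  [0.015, 0.0006, -0.0001, -0.0013, 0, 0, 0],
])

```text
clock: 21.12
ee_pos: [0.6384, -0.0266, 0.1622]
ee_rot: [[0.109, 0.992, 0.055], [0.896, -0.122, 0.428], [0.431, 0.002, -0.902]]
ft_force: [-1.3, -6.4, 3.4]
gripper_width: 0.0244
```

Emit:
servo_tool([
  [0.015, 0.0003, -0.0001, -0.0006, 0, 0, 0],
  [0.015, 0.0006, -0.0001, -0.0013, 0, 0, 0],
  [0.015, 0.0006, -0.0001, -0.0013, 0, 0, 0],
])

```text
clock: 21.5
ee_pos: [0.6383, -0.0266, 0.1636]
ee_rot: [[0.109, 0.993, 0.055], [0.896, -0.122, 0.428], [0.431, 0.002, -0.902]]
ft_force: [-1.7, -6.4, 3.6]
gripper_width: 0.0246
```

```bash
python3 - <<'E'
from h import *
fz()
E
```

```text
ang 1.469 r 0.0698 y -0.1296 Ftan -3.7 Frad -0.5 Fy -6.5
crank -0.6707349135746714 rim 50.6097112099546
[-1.50945985 -6.99818965  3.60925404] [0.42022474 0.64053514 0.14536629]
```

Emit:
servo_tool([
  [0.015, 0.0003, -0.0001, -0.0006, 0, 0, 0],
  [0.015, 0.0006, -0.0002, -0.0013, 0, 0, 0],
  [0.015, 0.0006, -0.0002, -0.0013, 0, 0, 0],
])

```text
clock: 22.08
ee_pos: [0.6381, -0.0266, 0.1648]
ee_rot: [[0.109, 0.992, 0.055], [0.896, -0.122, 0.427], [0.431, 0.002, -0.902]]
ft_force: [-1.3, -6.9, 2.1]
gripper_width: 0.0248
```

Emit:
servo_tool([
  [0.015, 0.0003, -0.0001, -0.0006, 0, 0, 0],
  [0.015, 0.0006, -0.0002, -0.0013, 0, 0, 0],
  [0.015, 0.0006, -0.0002, -0.0013, 0, 0, 0],
])

```text
clock: 22.45
ee_pos: [0.6379, -0.0266, 0.1659]
ee_rot: [[0.11, 0.992, 0.055], [0.896, -0.122, 0.427], [0.431, 0.002, -0.903]]
ft_force: [0.5, -6.6, -0.4]
gripper_width: 0.0246
```

```bash
python3 - <<'E'
from h import *
fz()
cv2.imwrite("pics/s10.png",cv2.resize(cams.grab_frame("scene")[140:300,280:480,::-1],None,fx=4,fy=3.75,interpolation=2))
E
```

```text
ang 1.435 r 0.0698 y -0.1296 Ftan 0.6 Frad 1.2 Fy -6.5
crank -0.7050648658809195 rim 50.12909187766712
[ 0.14726793 -6.03662758 -0.43696202] [0.15672537 0.16289885 0.53872495]
```

View pics/s10.png

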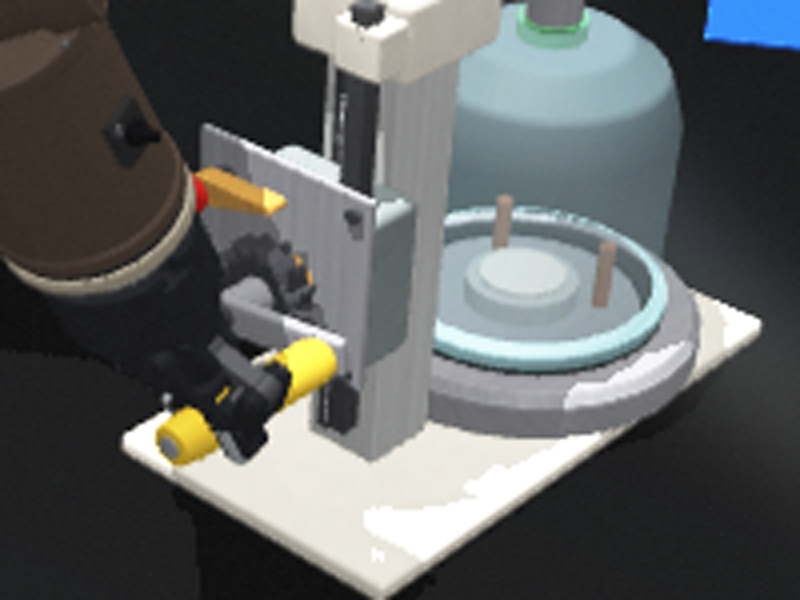

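Emit:
servo_tool([
  [0.015, 0, 0, 0, 0, 0, 0],
  [0.06, 0, 0, 0, 0, 0, 0],
  [0.06, 0, 0, 0, 0, 0, 0],
  [0.06, 0, 0, 0, 0, 0, 0],
])

```text
clock: 23.2
ee_pos: [0.6374, -0.024, 0.1658]
ee_rot: [[0.108, 0.993, 0.052], [0.895, -0.12, 0.43], [0.433, 0.0, -0.901]]
ft_force: [0.4, 0.2, -0.5]
gripper_width: 0.0597
```

Emit:
servo_tool([
  [0.06, 0, 0, -0.03, 0, 0, 0],
  [0.06, 0, 0, -0.07, 0, 0, 0],
  [0.06, 0, 0, -0.12, 0, 0, 0],
  [0.06, 0, 0, -0.17, 0, 0, 0],
])

```text
clock: 23.7
ee_pos: [0.6281, -0.0977, 0.3204]
ee_rot: [[0.108, 0.993, 0.052], [0.895, -0.12, 0.43], [0.433, 0.0, -0.901]]
ft_force: [0.4, 0.1, 0.5]
gripper_width: 0.0601
```

```bash
python3 - <<'E'
from h import *
st()
k=knob(.75); R=Rk()
rows([([.45,-.05,.32],R),(k+[0,0,.13],R)])
E
```

```text
t 23.7 q [-10.3  31.4  46.5  83.5 -44.8  89.   34.2] p [ 0.6281 -0.0977  0.3204] F [0.4 0.1 0.5] M [-0.45  0.03 -0.01] g 0.0601
[0.0233, -0.1826, 0.0117] [0.35, -0.3517, -1.537]
[0.1449, -0.1872, 0.0856] [0.35, -0.3517, -1.537]
```

Emit:
servo_tool([
  [0.06, 0.005, -0.03, 0, 0.035, -0.035, -0.154],
  [0.06, 0.01, -0.06, 0, 0.07, -0.07, -0.307],
  [0.06, 0.012, -0.1, 0.003, 0.105, -0.105, -0.461],
  [0.06, 0.014, -0.14, 0.005, 0.14, -0.14, -0.615],
  [0.06, 0.02, -0.17, 0.01, 0.175, -0.175, -0.768],
])

```text
clock: 24.32
ee_pos: [0.4609, -0.0549, 0.3187]
ee_rot: [[-0.619, 0.782, -0.065], [0.754, 0.616, 0.23], [0.22, 0.093, -0.971]]
ft_force: [-1.4, 0.4, 0.7]
gripper_width: 0.0603
```

```bash
python3 - <<'E'
from h import *
st()
k=knob(.75); R=Rk()
rows([([.43,.0,.32],R),(k+[0,0,.13],R)])
E
```

```text
t 24.32 q [-24.7  11.2  41.9 103.1 -19.5  77.1  61.7] p [ 0.4609 -0.0549  0.3187] F [-1.4  0.4  0.7] M [-0.23 -0.05  0.04] g 0.0603
[0.0608, 0.0097, 0.0133] [0.175, -0.1752, -0.7646]
[0.1063, 0.0898, 0.0458] [0.175, -0.1752, -0.7646]
```

Emit:
servo_tool([
  [0.06, 0.02, 0.0, 0.005, 0.035, -0.035, -0.153],
  [0.06, 0.04, 0.005, 0.01, 0.07, -0.07, -0.306],
  [0.06, 0.06, 0.025, 0.015, 0.105, -0.105, -0.459],
  [0.06, 0.085, 0.055, 0.03, 0.14, -0.14, -0.612],
  [0.06, 0.106, 0.09, 0.045, 0.175, -0.175, -0.765],
])

```text
clock: 24.95
ee_pos: [0.4648, 0.0921, 0.3071]
ee_rot: [[-0.992, 0.124, 0.001], [0.124, 0.992, 0.001], [-0.0, 0.001, -1.0]]
ft_force: [0.1, -0.7, 0.8]
gripper_width: 0.0601
```

Emit:
servo_tool([
  [0.06, 0, 0, 0, 0, 0, 0],
  [0.06, 0, 0, 0, 0, 0, 0],
])

```text
clock: 25.2
ee_pos: [0.4646, 0.0904, 0.3067]
ee_rot: [[-0.991, 0.13, -0.002], [0.13, 0.991, 0.001], [0.002, 0.0, -1.0]]
ft_force: [-0.0, -0.9, -0.4]
gripper_width: 0.0599
```

```bash
python3 - <<'E'
from h import *
st()
k=np.array([.4634,.0925,.176]); R=Rk()
rows([(k+[0,0,-.011],R)])
print(projw([k],cams.camera_info("wrist")))
cv2.imwrite("pics/w11.png",cams.grab_frame("wrist")[:,:,::-1])
E
```

```text
t 25.2 q [-42.1   7.   28.1 106.1  -3.6  67.9  69.7] p [0.4646 0.0904 0.3067] F [-0.  -0.9 -0.4] M [-0.03 -0.03  0.03] g 0.0599
[0.0012, 0.0019, 0.1418] [0.0005, -0.0019, -0.0053]
[[319.78258349 229.40466645]]
```

View pics/w11.png

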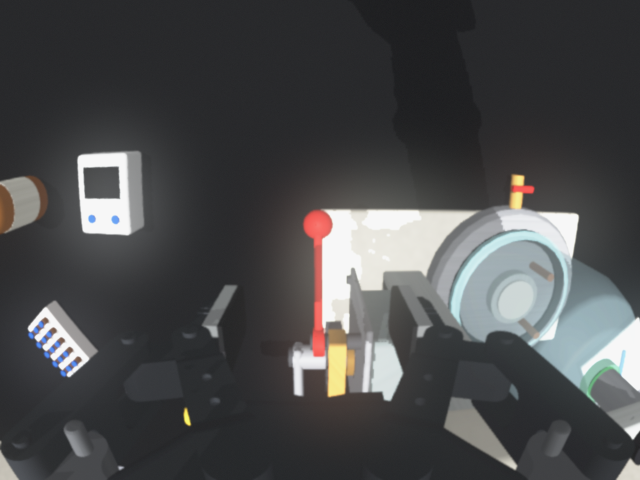

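Emit:
servo_tool([
  [0.06, 0.003, 0.001, 0.05, 0, 0, 0],
  [0.06, 0.003, 0.001, 0.1, 0, 0, 0],
  [0.06, 0.003, 0.001, 0.141, 0, 0, 0],
  [0.06, 0.003, 0.001, 0.141, 0, 0, 0],
], grip_force=40)

```text
clock: 25.75
ee_pos: [0.4601, 0.0904, 0.1641]
ee_rot: [[-0.991, 0.132, -0.006], [0.132, 0.991, -0.001], [0.006, -0.002, -1.0]]
ft_force: [0.1, -1.5, 0.1]
gripper_width: 0.0602
```

Emit:
servo_tool([
  [0.01, 0, 0, 0, 0, 0, 0],
  [0.01, 0, 0, 0, 0, 0, 0],
  [0.01, 0, 0, 0, 0, 0, 0],
  [0.01, 0, 0, 0, 0, 0, 0],
  [0.01, 0, 0, 0, 0, 0, 0],
])

```text
clock: 26.38
ee_pos: [0.463, 0.0915, 0.1675]
ee_rot: [[-0.991, 0.13, 0.001], [0.13, 0.991, 0.001], [-0.001, 0.001, -1.0]]
ft_force: [-1.1, -4.5, 7.2]
gripper_width: 0.0196
```

```bash
python3 - <<'E'
from h import *
o=st()
rows([(o['ee_pos']+knob(l)-knob(.75),o['ee_rot']) for l in (.65,.55,.45,.35,.25,.15,.05,-.02)])
E
```

```text
t 26.38 q [-39.1  16.   26.7 117.8  -9.6  48.1  75.6] p [0.463  0.0915 0.1675] F [-1.1 -4.5  7.2] M [-0.85  0.19  0.02] g 0.0196
[0.0033, -0.0, -0.0078] [0.0, 0.0, 0.0]
[0.0058, -0.0, -0.016] [0.0, 0.0, 0.0]
[0.0075, -0.0, -0.0243] [0.0, 0.0, 0.0]
[0.0083, 0.0, -0.0327] [0.0, 0.0, 0.0]
[0.0083, 0.0, -0.0412] [0.0, 0.0, 0.0]
[0.0074, 0.0, -0.0497] [0.0, 0.0, 0.0]
[0.0057, 0.0001, -0.058] [0.0, 0.0, 0.0]
[0.0041, 0.0001, -0.0637] [0.0, 0.0, 0.0]
```

Emit:
servo_tool([
  [0.01, 0.0033, 0, -0.0078, 0, 0, 0],
  [0.01, 0.0058, 0, -0.016, 0, 0, 0],
  [0.01, 0.0075, 0, -0.0243, 0, 0, 0],
  [0.01, 0.0083, 0, -0.0327, 0, 0, 0],
  [0.01, 0.0083, 0, -0.0412, 0, 0, 0],
])

```text
clock: 27.0
ee_pos: [0.4531, 0.0928, 0.2074]
ee_rot: [[-0.992, 0.13, -0.002], [0.13, 0.992, 0.0], [0.002, -0.0, -1.0]]
ft_force: [2.0, -4.9, -4.7]
gripper_width: 0.0196
```

Emit:
servo_tool([
  [0.01, -0.0009, 0, -0.0085, 0, 0, 0],
  [0.01, -0.0026, 0, -0.0168, 0, 0, 0],
  [0.01, -0.0038, 0, -0.0215, 0, 0, 0],
  [0.01, -0.0042, 0, -0.0225, 0, 0, 0],
])

```text
clock: 27.5
ee_pos: [0.4577, 0.0922, 0.2298]
ee_rot: [[-0.992, 0.13, -0.002], [0.13, 0.992, 0.0], [0.002, 0.0, -1.0]]
ft_force: [1.9, -5.4, -5.4]
gripper_width: 0.0189
```

```bash
python3 - <<'E'
from h import *
o=st(); print(knob(0)-[0,0,.011])
cv2.imwrite("pics/w12.png",cams.grab_frame("wrist")[:,:,::-1])
cv2.imwrite("pics/s12.png",cv2.resize(cams.grab_frame("scene")[140:300,280:480,::-1],None,fx=4,fy=3.75,interpolation=2))
E
```

```text
t 27.5 q [-41.4  10.8  27.8 113.7  -6.   57.   71.8] p [0.4577 0.0922 0.2298] F [ 1.9 -5.4 -5.4] M [-1.02 -0.18 -0.04] g 0.0189
[0.45773804 0.09169426 0.22711922]
```

View pics/s12.png

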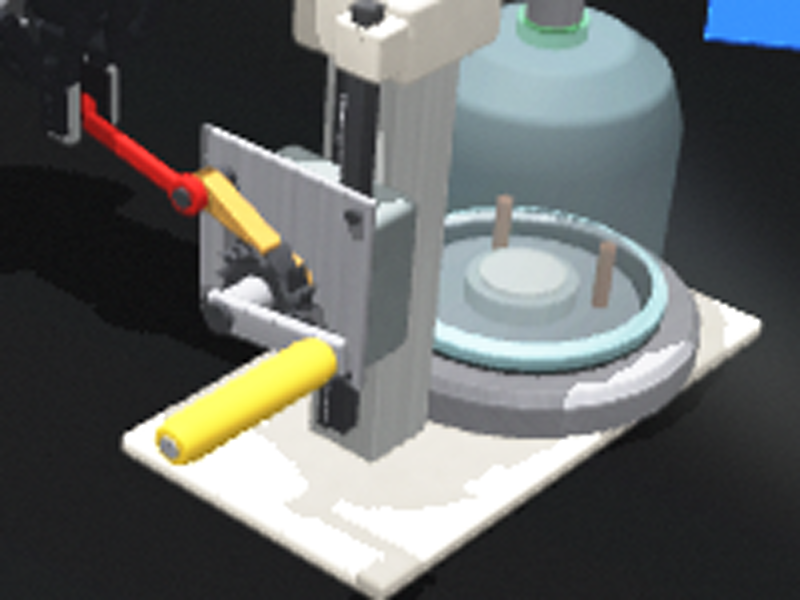

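Emit:
servo_tool([
  [0.01, 0, 0, -0.001, 0, 0, 0],
  [0.01, 0, 0, -0.001, 0, 0, 0],
  [0.06, 0, 0, -0.001, 0, 0, 0],
  [0.06, 0, 0, -0.001, 0, 0, 0],
  [0.06, 0, 0, -0.001, 0, 0, 0],
])

```text
clock: 28.22
ee_pos: [0.4579, 0.0933, 0.2307]
ee_rot: [[-0.992, 0.129, -0.001], [0.129, 0.992, 0.001], [0.001, 0.001, -1.0]]
ft_force: [0.4, -0.4, 0.3]
gripper_width: 0.06
```

Emit:
servo_tool([
  [0.06, 0, 0, -0.03, 0, 0, 0],
  [0.06, 0, 0, -0.06, 0, 0, 0],
  [0.06, 0.04, 0, -0.09, 0, 0, 0],
  [0.06, 0.08, 0, -0.1, 0, 0, 0],
  [0.06, 0.08, 0, -0.1, 0, 0, 0],
])

```text
clock: 28.85
ee_pos: [0.377, 0.1037, 0.3316]
ee_rot: [[-0.992, 0.127, -0.0], [0.127, 0.992, 0.003], [0.001, 0.003, -1.0]]
ft_force: [1.0, -0.5, 1.0]
gripper_width: 0.0602
```

```bash
python3 - <<'E'
from h import *
o=st(); a=proj(knob(0),cams.camera_info("scene")),proj(knob(.15),cams.camera_info("scene"));print(a)
cv2.imwrite("pics/f.png",cams.grab_frame("scene")[:,:,::-1])
cv2.imwrite("pics/s13.png",cv2.resize(cams.grab_frame("scene")[140:300,280:480,::-1],None,fx=4,fy=3.75,interpolation=2))
E
```

```text
t 28.85 q [-48.4  -3.8  24.2 112.4   1.5  71.   58. ] p [0.377  0.1037 0.3316] F [ 1.  -0.5  1. ] M [ 0.02 -0.02 -0.01] g 0.0602
(array([[300.3709796 , 167.86193374]]), array([[299.58255664, 172.51305455]]))
```

View pics/s13.png

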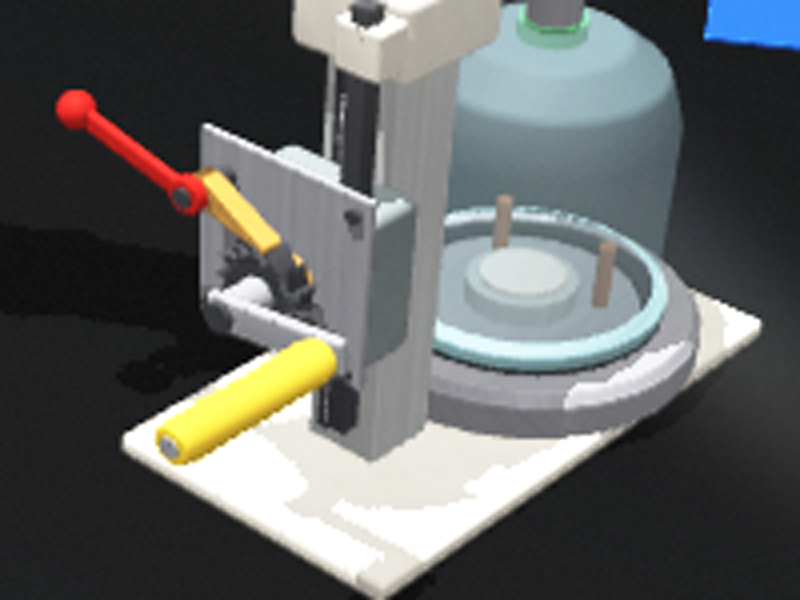

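View pics/f.png

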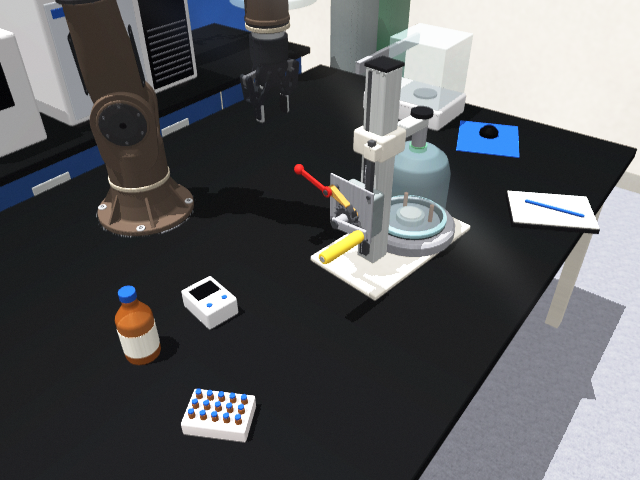

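```bash
python3 - <<'E'
from h import *
s0=cv2.imread("pics/scene0.png"); s1=cv2.imread("pics/f.png"); d0=cv2.imread("pics/side0.png"); d1=cams.grab_frame("side")[:,:,::-1].copy(); cv2.imwrite("pics/fd.png",d1)
def c(im,box):
    x0,y0,x1,y1=box; a=im[y0:y1,x0:x1].astype(int); m=(a[:,:,2]>120)&(a[:,:,1]<70)&(a[:,:,0]<70); y,x=np.nonzero(m); return x.mean()+x0,y.mean()+y0,m.sum()
print(c(s0,(290,158,306,178)),c(s1,(290,158,306,178)));print(c(d0,(362,176,378,192)),c(d1,(362,176,378,192)))
ci=cams.camera_info("side");print(proj([knob(0),knob(.06),knob(.15)],ci))
# bystander move
for b in((110,285,165,365),(180,275,240,328),(180,385,258,440)):
    x0,y0,x1,y1=b; print(np.abs(s0[y0:y1,x0:x1].astype(int)-s1[y0:y1,x0:x1]).mean())
cv2.imwrite("pics/p.png",cv2.resize(d1[190:290,320:440],None,fx=6,fy=6,interpolation=2))
E
```

```text
(np.float64(300.15625), np.float64(167.625), np.int64(96)) (np.float64(299.62105263157895), np.float64(169.5263157894737), np.int64(95))
(np.float64(369.3728813559322), np.float64(185.3050847457627), np.int64(59)) (np.float64(369.4561403508772), np.float64(185.80701754385964), np.int64(57))
[[369.44389623 184.90842116]
 [369.42726349 185.70725861]
 [369.33675303 187.11948754]]
1.040530303030303
0.839622641509434
0.6590520590520591
```

View pics/p.png

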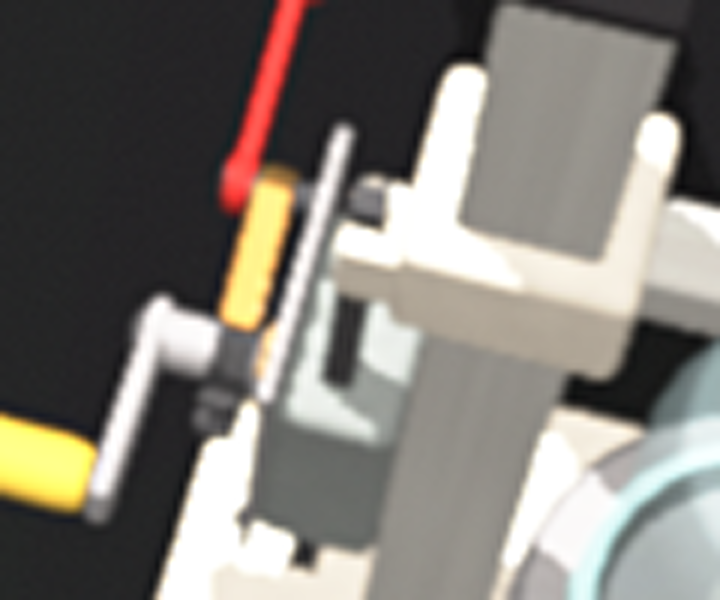

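```bash
python3 - <<'E'
from h import *
print(ticket.sign_off())
E
```

```text
the job is handed in; nothing more can be done
None
```

The jar is down on its gasket under its own weight, the lever is back at hold with the pawl on the ratchet wheel, and the job is handed in (about 29 s of the 72 s used). The hand-in gave no verdict.

**What I did:**
- Pressed the lever to its end stop.
- Gripped the handle and wound it up about 0.14 rad. The wrist picture showed the pawl lifted clear while the jar was still up.
- Turned the crank back about 5.25 rad. The last part went in 1.4 mm steps of the handle, until its pull faded from about 4 N to nothing. By the crank angle, the rim was then about 50 mm above the bench.
- Let go of the handle, gripped the lever knob, swung it back up and withdrew the arm.

**Last checks:**
- **Jar:** the scene picture shows it seated on the gasket. I had no direct reading of the gasket force; the vanished handle pull is the evidence that the jar's own weight rests there.
- **Pawl:** the pictures show it lying on the wheel. I judged this by eye and did not measure the nose distance.
- **Lever:** it ended about 0.06 rad short of its starting position, inside the 0.15 rad allowed, so I left it there.
- **Things around:** bottle, vial tray and gauge box look unmoved against the first picture. The arm was clear of everything, with wrist forces near zero.

**Disagreement found on the way:** the crank axis was about 2 mm off my camera estimate, which gave sideways forces of up to about 16 N on the handle. I corrected the path as I went.

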